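Seat the sample pedestal in the contact-angle instrument

ROBOT

A 6-joint arm with a two-finger parallel gripper is mounted at the origin on the work surface. World frame = base frame: x ahead of the robot, y to its left, z up, the work surface at z = 0. Lengths are in mm, angles in rad, forces in N, time in s.
With the tool pointing down it reaches from about 275 to 750 mm from the base axis. Payload 10.2 kg.
Tool frame: the origin (TCP) lies at the very end of the fingers, on their centre line; the grasp point (between the pads) lies behind it (ctrl.grasp_offset is the z of the grasp point in the tool frame, in mm); z points along the fingers, y is the direction in which the jaws open and shut (so a half turn about z gives the same grasp; the last joint's range is limited). The gripper opens to 85 mm and grips with 20 to 120 N. Pads are 22 mm wide; open, the fingers measure 114 mm over their backs; the gripper's body (76 mm by 85 mm) begins 54 mm behind the grasp point. The pads swing forward as they close: fully open they stand 13 mm farther back than shut.
Start: joints at [-1.553, 0.313, 1.498, -0, 1.331, -0.223], TCP at [125.188, -509.862, 198.594] pointing down, gripper open.
Joint ranges: [-2.94, 2.94], [-0.97, 2.17], [0.19, 2.56], [-1.23, 4.37], [0.02, 3.11], [-2.88, 2.88]. Speed limits (rad/s): [2.39, 2.39, 3.01, 3.14, 3.14, 3.14].

INTERFACE

Orientations are given as a unit quaternion [w, x, y, z].
In Python, from rig import ctrl, capture, job gives the robot as it stands. The module is installed in compiled form; this text tells all that it offers.
- The arm moves only by the tool move_arm, never from a script. Its argument "series" is a list of rows, each a list of 7 numbers: the turn, a rotation vector about the tool's x, y, z in rad, then the shift along the tool's x, y, z in cm, then the opening, from 0 (shut) to 1 (fully open). A call has 1 to 5 rows; each row is the pose to reach, as a shift and turn from the pose measured when the call began, along the tool's axes at that moment; what a row does not reach only later rows make up. A row lasts 1/12 s, in which the tool goes at most 41.7 mm and 7.16 degrees, less where a joint would pass 70% of its speed; a pose out of reach is approached as far as the arm can. A call with a gripper value outside its range is refused whole. The fingers move at their own pace and stop on an object; "grip_force" is the grip in N (left out, the last holds). Time passes only in rows, so rows that repeat a pose let the fingers close. It gives the time, the measured TCP pose, the force and the opening at its end, in the units of the state.
- ctrl.sense(): the state, without advancing time (a new reading comes with each control period).
- capture(name): name is "scene" or "top"; returns a dict with "frame" (480x640x3 uint8, red, green, blue), "mtx" (3x3 intrinsics, pixels), "R" (3x3) and "t" (3): a world point X has camera coordinates R X + t. Camera axes: x right, y down, z forward; pixel columns grow to the right and rows downward; lengths in mm; the calibration is good to about 2 mm. A picture is of the moment at which its call begins. There is no depth.
- job.finish_job(): hands the job in, once; it reports no verdict.
The state is a dict: "time_s": time; "joints": joint angles; "dq": joint speeds; "tau": joint torques, N m; "eef_pos": TCP position; "ee_rot": TCP orientation; "force": force on the tool from outside, world axes, zero at the start; "wrist_torque": the same for the moment, N m; "grip_width": opening from 0.0 (shut) to 1.0 (fully open).
Only numpy, scipy, OpenCV 4.12 (cv2) and the standard library are available. Lean on these libraries where they do the work, as an engineer would, in place of code of your own. Each camera call takes 0.05 s, during which the arm holds its last target.

TASK

Take the blue-banded sample pedestal out of the white rack and lower it gently, plug down, into the brass receiver of the contact-angle instrument, letting the taper centre itself; do not drop it in. Then push it straight down, receiver and all, until the receiver lands firmly on its cushioned stop: go by feel, aiming for a steady 18 N and never above 25 N. Let go and leave the pedestal standing upright in its taper, with everything else left where it was.

Things in the scene. Friction and masses are not known exactly. Their poses are not given: they have to be found in the camera images.
- pedestal_blue: the pedestal to load: one turned part 72 mm tall, 0.13 to 0.25 kg. Lower 34 mm: steel plug tapering from 20 mm diameter at its lower end to 38 mm. Upper 38 mm: straight grip collar, 44 mm diameter, with a blue band and a blue disc on its flat top. Origin: centre of the lower end face, z up the pedestal (top face at +72 mm). It hangs in the rack by the collar; lift it 40 mm straight up to clear
- pedestal_orange: tapered sample pedestal like pedestal_blue but with an orange band and orange top disc; stands in another hole of the rack; leave it there. Origin: centre of the plug's lower end face
- pedestal_grey: tapered sample pedestal like pedestal_blue but with a black band and black top disc; stands in another hole of the rack; leave it there. Origin: centre of the plug's lower end face
- rack: white fixed rack, 262 mm (its x) by 86 mm (its y), top face 80 mm above the bench; three plain through holes of 40 mm in a row along its x, 85 mm apart, one pedestal in each in any order. Origin: centre of its underside. Grip pedestals with the fingers closing along the rack's y
- receiver_mouth (a point): centre of the receiver's round mouth, at rim height, z up. The tapered bore below it is 35 mm wide at the mouth and 36 mm deep and matches the plug. A fully nested pedestal has its origin 29 mm below this point and its top face 43 mm above, with a 5 mm gap under the collar. Rim starts 85 to 117 mm above the bench; this point moves down with the receiver
- instrument: contact-angle instrument, fixed: black and aluminium rail base 140 mm (its x) by 412 mm (its y), 44 mm high. Origin: centre of its underside, directly below the receiver. On its +y side a black camera, lens face 107 mm from the receiver's axis, top 146 mm above the bench; on its -y side a white light panel, 119 mm from the axis, top 147 mm above the bench
- vial: amber glass vial with a blue cap, 40 mm diameter, 85 mm tall, loose bystander; origin under its centre
- sample_box: clear grey sample box 104 mm square, 32 mm high, loose bystander; origin under its centre
- screwdriver: screwdriver lying on the bench, loose bystander
- lens_cap: black lens cap with a white ring on top, 52 mm diameter, 14 mm high, loose bystander; origin under its centre
- mouse: grey computer mouse 110 by 62 mm, 30 mm high, loose bystander; origin under its centre
- receiver: the brass cup, 51 mm across, origin on its axis 54 mm below the mouth. It slides straight down with stiff friction (moves under 5 to 8 N of push, stays where left) to a stop 5 to 35 mm below its start: how far differs each time and can only be felt. The stop is a cushion giving 1 mm per 12 N. Push with the pedestal gripped or with closed fingers on its top face
- cushion (a joint): how far (m) the rubber cushion under the receiver is squeezed, out of sight inside the housing: 0 at rest, about 0.0006 while the receiver is sliding, 0.0011 at 13 N of push against the stop, 0.0015 at 18 N, 0.0021 at 25 N
There are look-alikes about, which are no part of the job. Leave any green or purple look-alike of the pedestal_blue alone.

How it is judged (in metres and radians):
On the way, in this order (a step that is already met when the one before it is completed fails the run):
1. the blue pedestal is lifted clear of the rack (z of pedestal_blue in the frame of rack above 0.083 m and contact force between the fingers and pedestal_blue above 0.5 N), for 0.1 s.
2. it is nested in the receiver's taper, centred and upright (z of pedestal_blue in the frame of receiver_mouth below -0.0255 m and horizontal distance between pedestal_blue and receiver_mouth below 0.0025 m and angle between the z axis of pedestal_blue and the z axis of receiver_mouth, either way round below 0.06 rad), for 0.1 s.
3. nested, it presses the receiver on its stop with more than 13 N (cushion squeezed 1.1 mm) (all of step 2 and value of joint cushion above 0.0011 m), for 0.2 s.
At the end, for the whole second after the job is handed in: the blue pedestal stands released and at rest in the receiver: its origin at least 25.5 mm below the mouth and within 2.5 mm of its axis, upright within 0.06 rad, and the receiver left down, at least 4 mm below where it started (all of step 2 and angle between pedestal_blue's own z axis and vertical below 0.06 rad and distance of receiver_mouth from where it was at the start of the episode above 0.004 m and linear speed of pedestal_blue below 0.01 m/s and not (contact force between the fingers and pedestal_blue above 0.05 N)); the robot touches nothing.
It fails at once if the pedestal is pushed against the stop with more than 25 N (cushion squeezed beyond 2.1 mm) (value of joint cushion above 0.0021 m).
It fails at once if the pedestal is dropped (it moves faster than 0.4 m/s with no finger on it) (linear speed of pedestal_blue above 0.4 m/s and contact force between the fingers and pedestal_blue below 0.05 N).
It fails at once if another thing on the bench is disturbed (moved more than 25 mm) (distance of any of pedestal_orange, pedestal_grey, vial, sample_box, screwdriver, lens_cap, mouse from where it was at the start of the episode above 0.025 m).
It also fails if it takes over 58 s, if anything falls off the work surface, if the arm or the gripper's body presses on something with over 40 N, if the wrist force passes 120 N, or if a joint passes its speed limit or range.

## Working session

There is one attempt and no reset: what is moved stays moved. The work goes in short steps, Python scripts to look and compute and a tool call to move; the robot and the scene stay as the last step left them, time stands still between calls to the robot, and variables do not carry over. Pictures are saved under pics/ and viewed, and the job is handed in when it is done.

Besides the shell and the picture viewer there is one more tool, called by a JSON object that holds its "name" and its "arguments". move_arm: Moves the arm, as the interface text tells. Its arguments: {"type":"object","properties":{"series":{"type":"array","items":{"type":"array","items":{"type":"number"}}},"grip_force":{"type":"number"}},"required":["series"]}

```bash
mkdir -p pics
python3 - <<'E'
from rig import ctrl,capture,job
import cv2,numpy as np
np.set_printoptions(precision=4,suppress=True)
for n in("scene","top"):
    d=capture(n);cv2.imwrite(f"pics/{n}0.png",d["frame"][:,:,::-1]);np.savez(f"{n}0.npz",**d)
    print(n,d["mtx"],d["R"],d["t"],-d["R"].T@d["t"])
s=ctrl.sense()
for k in s: print(k,np.array(s[k]))
print(ctrl.grasp_offset)
E
```

```text
scene [[493.5883   0.     319.9673]
 [  0.     493.5883 240.3084]
 [  0.       0.       1.    ]] [[-0.2237  0.9746  0.0086]
 [ 0.7821  0.1848 -0.5952]
 [-0.5816 -0.1265 -0.8036]] [ 128.8063 -360.8875 1577.355 ] [1228.5033  140.6134 1051.6117]
top [[532.1349   0.     322.114 ]
 [  0.     532.1349 242.3913]
 [  0.       0.       1.    ]] [[-0.0169 -0.9999 -0.0004]
 [-0.9978  0.0169 -0.0649]
 [ 0.0649 -0.0007 -0.9979]] [ -26.7523  557.5578 1601.7265] [ 451.9638  -35.0881 1634.5066]
time_s 0.1
joints [-1.5534  0.3134  1.4983 -0.      1.331  -0.2234]
dq [ 0.0018  0.     -0.0014 -0.0003  0.0007  0.0005]
tau [  0.0029 -41.2901 -26.0141  -0.0002   0.003    0.    ]
eef_pos [ 125.1808 -509.5913  198.1178]
ee_rot [-0.0006  0.9928  0.1201  0.    ]
force [-0.202  -0.4093  0.3116]
wrist_torque [-0.02    0.0056 -0.0181]
grip_width 1.0034571100144387
-18.700000000000003
```

View pics/scene0.png

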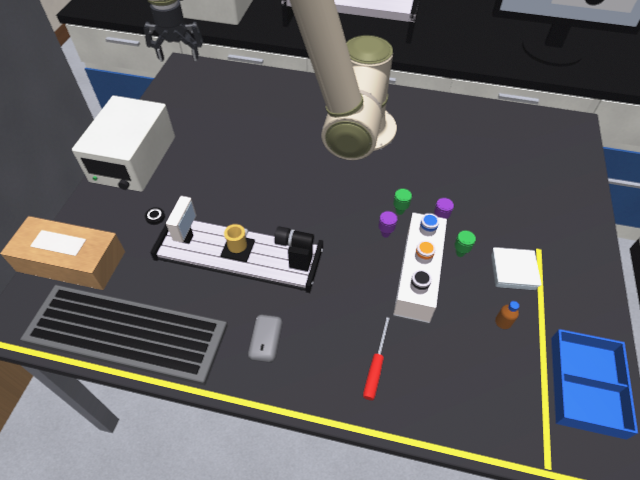

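View pics/top0.png

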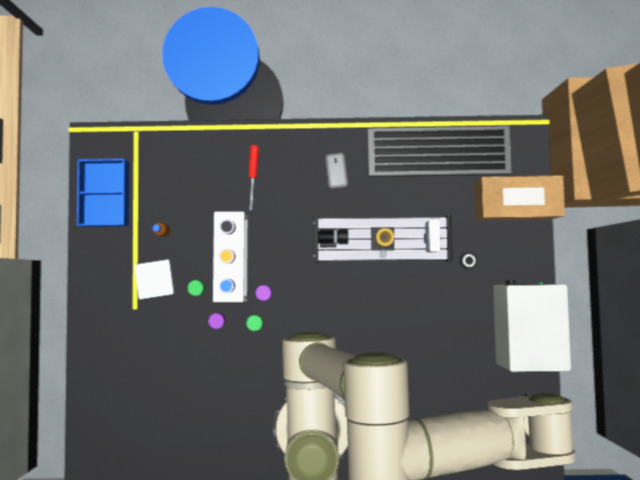

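The scene view shows the blue pedestal at about (430,222) and the receiver at (235,238). In the top view they are at (227,286) and (385,237). I'll zoom in on both.

Run:
```python
import cv2,numpy as np
def crop(n,x,y,w,h,k=5):
    f=np.load(f"{n}0.npz")["frame"][y:y+h,x:x+w,::-1]
    return cv2.resize(f,None,fx=k,fy=k,interpolation=cv2.INTER_CUBIC)
a=crop("scene",400,200,80,60);b=crop("top",205,265,80,60)
c=crop("scene",200,210,80,60);d=crop("top",345,210,80,60)
cv2.imwrite("pics/z0.png",np.vstack([np.hstack([a,b]),np.hstack([c,d])]))
```

```text
(no output)
```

View pics/z0.png

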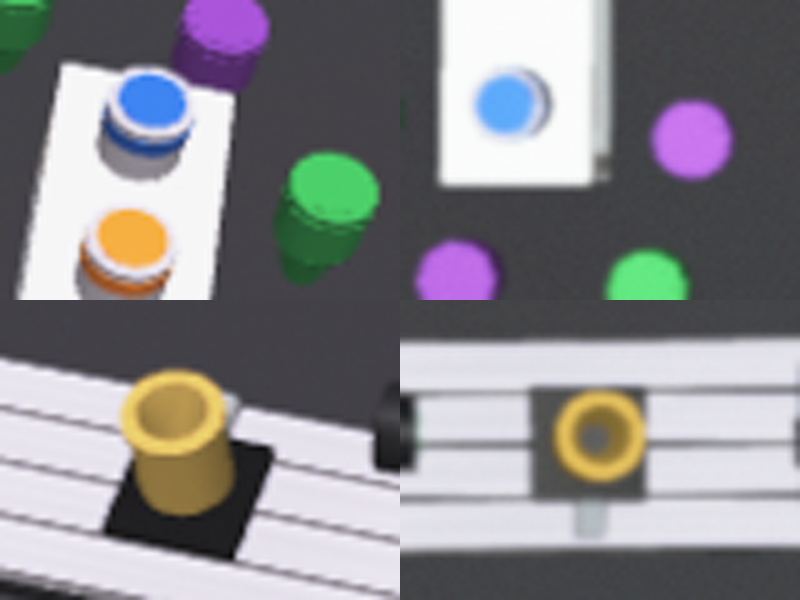

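```bash
cat > h.py <<'E'
import cv2,numpy as np
np.set_printoptions(precision=2,suppress=True)
C={n:dict(np.load(f"{n}0.npz")) for n in("scene","top")}
def tri(ps,pt):
    P=[c["mtx"]@np.c_[c["R"],c["t"]] for c in(C["scene"],C["top"])]
    X=cv2.triangulatePoints(P[0],P[1],np.array(ps,float).reshape(2,1),np.array(pt,float).reshape(2,1))[:,0]
    X=X[:3]/X[3]
    e=[(lambda q:q[:2]/q[2])(p@np.r_[X,1])-u for p,u in zip(P,(ps,pt))]
    return X,e
def plane(n,p,z):
    c=C[n];d=c["R"].T@np.linalg.inv(c["mtx"])@np.r_[p,1];o=-c["R"].T@c["t"]
    return o+d*(z-o[2])/d[2]
def blob(n,win,f,k=8):
    x,y,w,h=win
    I=cv2.resize(C[n]["frame"][y:y+h,x:x+w],None,fx=k,fy=k,interpolation=cv2.INTER_CUBIC)
    H=cv2.cvtColor(I,cv2.COLOR_RGB2HSV).astype(int)
    m=f(H).astype(np.uint8)
    cs,_=cv2.findContours(m,cv2.RETR_EXTERNAL,cv2.CHAIN_APPROX_NONE)
    c=max(cs,key=cv2.contourArea)
    e=cv2.fitEllipse(c);M=cv2.moments(c)
    conv=lambda q:(np.array(q)+.5)/k-.5+np.array([x,y])
    return conv(e[0]),np.array(e[1])/k,conv((M["m10"]/M["m00"],M["m01"]/M["m00"])),m
E
python3 - <<'E'
from h import *
fb=lambda H:(abs(H[...,0]-108)<14)&(H[...,1]>120)&(H[...,2]>190)
fo=lambda H:(abs(H[...,0]-18)<10)&(H[...,1]>110)&(H[...,2]>190)
for n,f,ws,wt in(("blue",fb,(415,208,30,27),(215,275,25,22)),("or",fo,(412,236,30,24),(215,245,25,22))):
    a=blob("scene",ws,f);b=blob("top",wt,f)
    print(n,a[:3],b[:3]);print(tri(a[2],b[2]))
fy=lambda H:(abs(H[...,0]-21)<8)&(H[...,1]>90)&(H[...,2]>195)
for t in(180,195,210):
  fy=lambda H:(abs(H[...,0]-21)<8)&(H[...,1]>90)&(H[...,2]>t)
  a=blob("scene",(218,218,36,40),fy);b=blob("top",(370,222,32,32),fy)
  print(t,a[:3],b[:3],tri(a[0],b[0]))
vis=np.hstack([cv2.resize(a[3]*255,(288,320)),cv2.resize(b[3]*255,(320,320))]);cv2.imwrite("pics/m0.png",vis)
E
```

```text
blue (array([430.  , 219.67]), array([ 9.97, 13.14]), array([430.  , 219.67])) (array([225.6 , 285.43]), array([10.05, 10.47]), array([225.6 , 285.43]))
(array([432.67, 239.87, 120.84]), [array([-0.12, -0.  ]), array([-0.09,  0.01])])
or (array([426.03, 247.12]), array([10.94, 13.83]), array([426.03, 247.12])) (array([225.85, 255.6 ]), array([10.17, 10.54]), array([225.85, 255.6 ]))
(array([517.29, 238.67, 120.83]), [array([-0.09, -0.  ]), array([-0.07,  0.01])])
180 (array([234.08, 232.3 ]), array([16.56, 20.78]), array([234.08, 232.31])) (array([384.74, 236.6 ]), array([17.18, 17.41]), array([384.74, 236.6 ])) (array([ 565.2 , -216.97,  101.54]), [array([-0.16, -0.  ]), array([-0.11,  0.04])])
195 (array([234.03, 232.29]), array([16.22, 20.68]), array([234.03, 232.29])) (array([384.77, 236.61]), array([16.7 , 16.97]), array([384.77, 236.61])) (array([ 565.16, -217.08,  101.53]), [array([-0.15, -0.  ]), array([-0.1 ,  0.04])])
210 (array([233.97, 232.28]), array([15.8 , 20.52]), array([233.97, 232.28])) (array([384.81, 236.61]), array([16.11, 16.39]), array([384.8 , 236.61])) (array([ 565.17, -217.2 ,  101.54]), [array([-0.14, -0.  ]), array([-0.1 ,  0.03])])
```

View pics/m0.png

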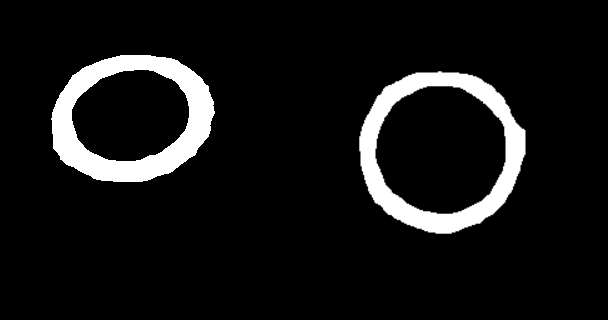

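```bash
cat > go.py <<'E'
import sys,numpy as np
from rig import ctrl
from scipy.spatial.transform import Rotation as R
np.set_printoptions(precision=3,suppress=True)
def st():
    s=ctrl.sense();q=np.array(s["ee_rot"]);return s,np.array(s["eef_pos"]),R.from_quat(q[[1,2,3,0]])
if __name__=="__main__":
    s,p,r=st()
    x,y,z,yaw=map(float,sys.argv[1:5])
    T=R.from_euler('z',yaw)*R.from_euler('x',np.pi)
    print("t",s["time_s"],"p",p,"F",np.array(s["force"]),"g",s["grip_width"])
    print("turn",(r.inv()*T).as_rotvec(),"shift cm",r.inv().apply(np.array([x,y,z])-p)/10)
E
python3 go.py 400 -150 230 -0.014; python3 go.py 250 -380 230 -0.014
```

```text
t 0.1 p [ 125.181 -509.591  198.118] F [-0.202 -0.409  0.312] g 1.0034571100144387
turn [-0.001 -0.     0.255] shift cm [ 35.264 -28.372  -3.149]
t 0.1 p [ 125.181 -509.591  198.118] F [-0.202 -0.409  0.312] g 1.0034571100144387
turn [-0.001 -0.     0.255] shift cm [15.213 -9.612 -3.174]
```

{"name": "move_arm", "arguments": {"series": [[0,0,0.09,3.0,-1.9,-1,1],[0,0,0.18,6.0,-3.8,-2,1],[0,0,0.255,9.0,-5.7,-3,1],[0,0,0.255,12.0,-7.6,-3.2,1],[0,0,0.255,15.0,-9.5,-3.2,1]]}}

```text
time_s: 0.52
eef_pos: [249.1, -380.4, 230.8]
ee_rot: [-0.0, 1.0, -0.008, 0.0]
force: [0.3, -0.1, 0.0]
grip_width: 1.003
```

```bash
python3 go.py 433 -60 230 -0.014
```

```text
t 0.5167 p [ 249.094 -380.381  230.762] F [ 0.332 -0.12   0.026] g 1.0034614214308384
turn [-0.    -0.    -0.001] shift cm [ 17.907 -32.311   0.09 ]
```

{"name": "move_arm", "arguments": {"series": [[0,0,0,1.9,-3.5,0,1],[0,0,0,3.8,-7.0,0,1],[0,0,0,5.7,-10.5,0,1],[0,0,0,7.6,-14.0,0,1],[0,0,0,9.5,-17.5,0,1]]}}

```text
time_s: 0.93
eef_pos: [347.1, -204.9, 230.8]
ee_rot: [-0.0, 1.0, -0.008, 0.0]
force: [1.7, -0.2, 0.4]
grip_width: 1.0
```

{"name": "move_arm", "arguments": {"series": [[0,0,0,1.7,-3.7,0,1],[0,0,0,3.4,-7.4,0,1],[0,0,0,5.1,-11.1,0,1],[0,0,0,6.8,-14.8,0,1],[0,0,0,8.4,-18.5,0,1]]}}

```text
time_s: 1.35
eef_pos: [434.3, -19.1, 230.8]
ee_rot: [-0.0, 1.0, -0.008, 0.0]
force: [0.7, -0.1, 0.0]
grip_width: 1.0
```

```bash
python3 go.py 432.7 239.9 200 -0.014
```

```text
t 1.35 p [434.286 -19.076 230.782] F [ 0.657 -0.129  0.005] g 0.9997681435178363
turn [-0.    -0.    -0.001] shift cm [ -0.555 -25.891   3.086]
```

{"name": "move_arm", "arguments": {"series": [[0,0,0,-0.1,-4,0.5,1],[0,0,0,-0.2,-8,1,1],[0,0,0,-0.3,-12,1.5,1],[0,0,0,-0.4,-16,2,1],[0,0,0,-0.5,-20,2.5,1]]}}

```text
time_s: 1.77
eef_pos: [431.7, 183.0, 205.5]
ee_rot: [-0.0, 1.0, -0.008, 0.0]
force: [1.5, -0.3, 0.6]
grip_width: 1.002
```

```bash
python3 go.py 432.7 239.9 140 -0.014
```

```text
t 1.7667 p [431.71  183.013 205.497] F [ 1.455 -0.297  0.587] g 1.0020546601291187
turn [-0.    -0.    -0.001] shift cm [ 0.012 -5.688  6.551]
```

{"name": "move_arm", "arguments": {"series": [[0,0,0,0,-3,1,1],[0,0,0,0,-5.69,3,1],[0,0,0,0,-5.69,5.5,1],[0,0,0,0,-5.69,6.5,1],[0,0,0,0,-5.69,6.5,1]]}}

```text
time_s: 2.18
eef_pos: [431.2, 239.4, 138.3]
ee_rot: [0.001, 1.0, -0.007, -0.002]
force: [0.4, -0.3, -0.8]
grip_width: 0.993
```

```bash
python3 go.py 432.7 239.9 88 -0.014
python3 - <<'E'
from rig import capture
import cv2,numpy as np
s=capture("scene")["frame"][150:330,320:560,::-1];t=capture("top")["frame"][190:370,120:360,::-1]
cv2.imwrite("pics/a1.png",cv2.resize(np.hstack([s,t]),(800,300),interpolation=cv2.INTER_CUBIC))
E
```

```text
t 2.1833 p [431.181 239.435 138.314] F [ 0.35  -0.321 -0.835] g 0.993278821199659
turn [ 0.001  0.005 -0.001] shift cm [ 0.175 -0.056  5.031]
```

View pics/a1.png

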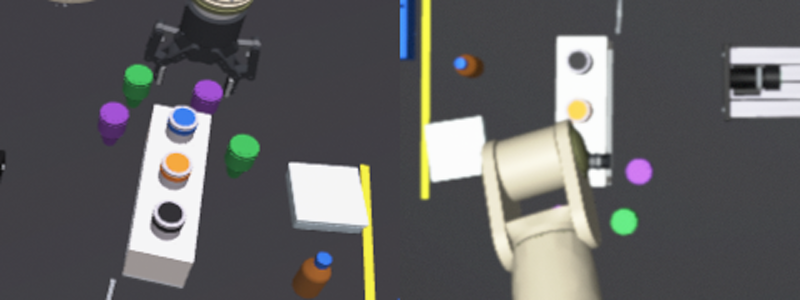

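Run:
```python
from h import *
c=C["scene"]
for X in([431,239.4,138],[431,239.4,151],[431,282,151],[431,197,151]):
    q=c["mtx"]@(c["R"]@np.array(X)+c["t"]);print(X,q[:2]/q[2])
from rig import capture
s=capture("scene")["frame"][160:240,390:490,::-1]
cv2.imwrite("pics/a2.png",cv2.resize(s,(800,640),interpolation=cv2.INTER_CUBIC)[:600])
```

```text
[431, 239.4, 138] [431.09 214.61]
[431, 239.4, 151] [432.12 211.14]
[431, 282, 151] [450.16 214.32]
[431, 197, 151] [414.33 207.99]
```

View pics/a2.png

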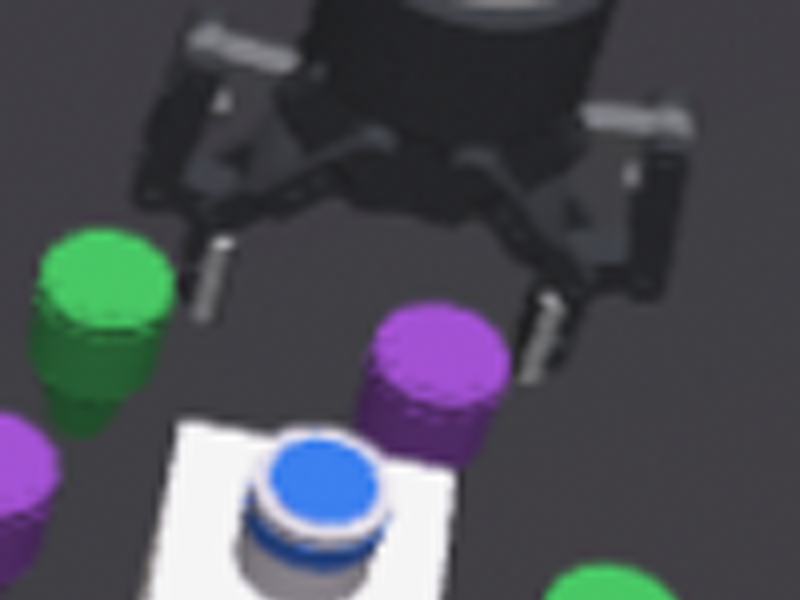

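```bash
python3 go.py 432.7 239.9 88 -0.014
python3 - <<'E'
from rig import capture
import cv2,numpy as np
s=capture("scene")["frame"][160:240,390:490,::-1]
cv2.imwrite("pics/a3.png",cv2.resize(s,(800,640),interpolation=cv2.INTER_CUBIC)[:600])
E
python3 go.py 432.7 239.9 88 -0.014
```

```text
t 2.3333 p [433.377 239.42  141.743] F [ 0.125 -0.471  0.16 ] g 1.003777955161251
turn [-0.001 -0.002 -0.002] shift cm [-0.078 -0.043  5.374]
t 2.3833 p [433.446 239.486 141.879] F [-0.405 -0.896  0.442] g 0.9995476565493242
turn [-0.001 -0.002 -0.002] shift cm [-0.088 -0.036  5.388]
```

View pics/a3.png

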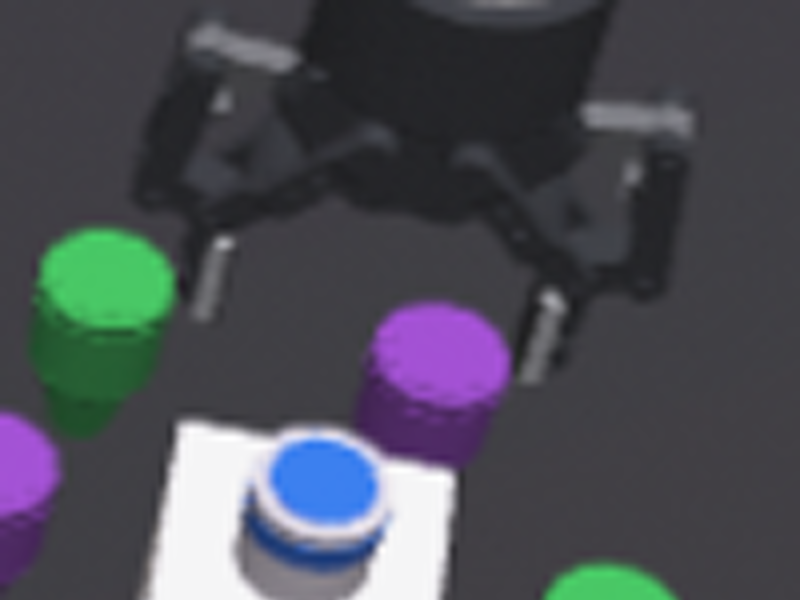

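Run:
```python
from h import *
for n in C:
  c=C[n]
  for X in([125,-509.6,198],[125,-509.6,211],[0,0,0],[433.4,239.4,142]):
    q=c["mtx"]@(c["R"]@np.array(X)+c["t"]);print(n,X,q[:2]/q[2])
s=C["scene"]["frame"][0:80,120:220,::-1]
cv2.imwrite("pics/a4.png",cv2.resize(s,(750,600),interpolation=cv2.INTER_CUBIC))
```

```text
scene [125, -509.6, 198] [182.    73.99]
scene [125, -509.6, 211] [181.01  70.02]
scene [0, 0, 0] [360.27 127.38]
scene [433.4, 239.4, 142] [431.31 214.3 ]
top [125, -509.6, 198] [503.15 397.37]
top [125, -509.6, 211] [504.83 398.48]
top [0, 0, 0] [313.23 427.63]
top [433.4, 239.4, 142] [224.3  285.29]
```

View pics/a4.png

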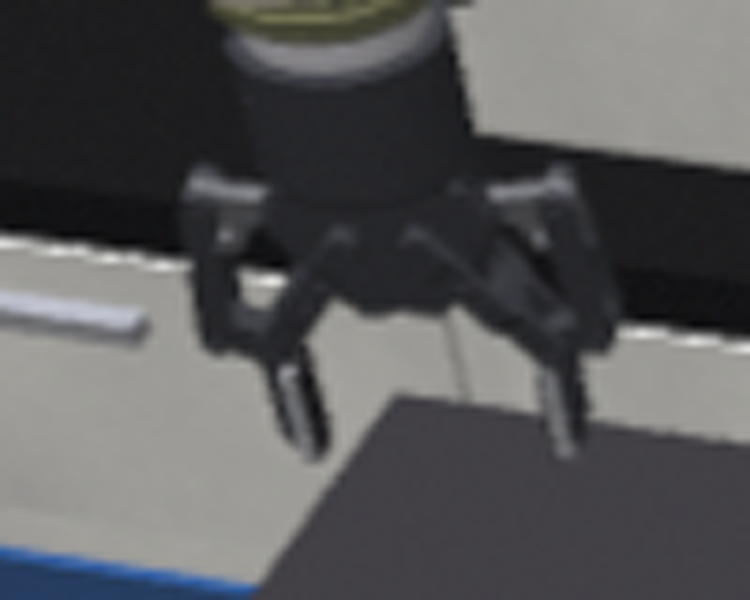

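The fingertips appear well above the reported TCP, about 40 mm. I'll descend in stages and look again.

{"name": "move_arm", "arguments": {"series": [[0,0,0,0,0,1,1],[0,0,0,0,0,2,1],[0,0,0,-0.08,-0.04,3,1],[0,0,0,-0.08,-0.04,3.5,1],[0,0,0,-0.08,-0.04,3.5,1]]}}

```text
time_s: 2.8
eef_pos: [431.9, 239.6, 105.3]
ee_rot: [-0.0, 1.0, -0.008, -0.0]
force: [-0.5, 0.3, 0.7]
grip_width: 0.998
```

```bash
python3 go.py 432.7 239.9 88 -0.014
python3 - <<'E'
from rig import capture
import cv2,numpy as np
s=capture("scene")["frame"][160:240,390:490,::-1]
cv2.imwrite("pics/a5.png",cv2.resize(s,(800,640),interpolation=cv2.INTER_CUBIC)[:600])
E
python3 go.py 432.7 239.9 88 -0.014
```

```text
t 2.8 p [431.906 239.641 105.318] F [-0.499  0.308  0.679] g 0.9978654067346722
turn [-0.     0.    -0.002] shift cm [ 0.08  -0.027  1.732]
t 2.85 p [432.361 239.801 106.169] F [ 0.462 -0.526 -0.162] g 1.0017436122325398
turn [-0.    -0.001 -0.002] shift cm [ 0.032 -0.01   1.817]
```

View pics/a5.png

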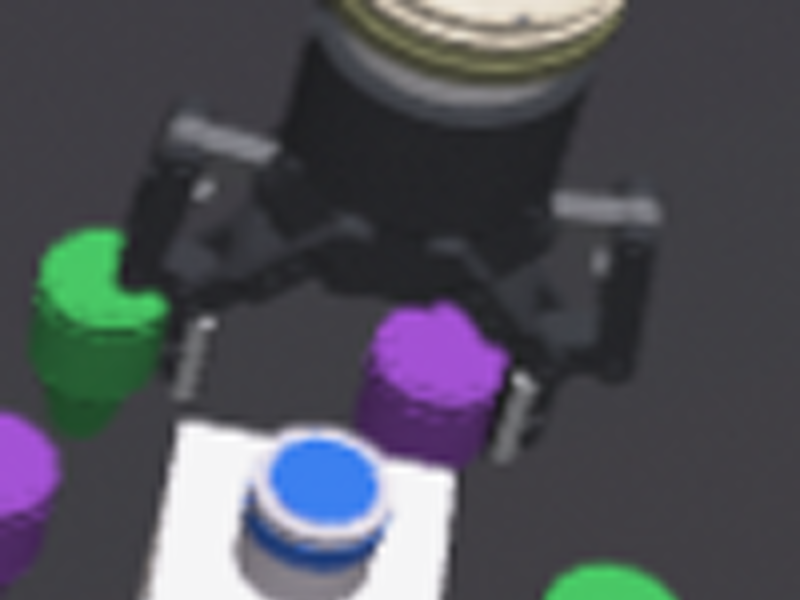

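{"name": "move_arm", "arguments": {"series": [[0,0,0,0,0,-2,1],[0,0,0,0,0,-4,0],[0,0,0,0,0,-6,0],[0,0,0,0,0,-6,0],[0,0,0,0,0,-6,0]]}}

```text
time_s: 3.27
eef_pos: [432.8, 239.9, 167.1]
ee_rot: [-0.001, 1.0, -0.008, 0.002]
force: [-1.0, 0.0, -1.1]
grip_width: 0.449
```

{"name": "move_arm", "arguments": {"series": [[0,0,0,0,0,0,0],[0,0,0,0,0,0,0],[0,0,0,0,0,0,0],[0,0,0,0,0,0,0],[0,0,0,0,0,0,0]]}}

```text
time_s: 3.68
eef_pos: [432.7, 239.9, 166.7]
ee_rot: [-0.0, 1.0, -0.008, 0.001]
force: [0.3, 0.1, 0.9]
grip_width: 0.004
```

```bash
python3 go.py 432.7 239.9 88 -0.014
python3 - <<'E'
from h import *
from rig import capture
s=capture("scene")["frame"][140:220,390:490,::-1]
cv2.imwrite("pics/a6.png",cv2.resize(s,(800,640),interpolation=cv2.INTER_CUBIC)[:600])
c=C["scene"]
for z in (166,180,195):
    q=c["mtx"]@(c["R"]@np.array([432.4,239.8,z])+c["t"]);print(z,q[:2]/q[2])
E
```

```text
t 3.6833 p [432.671 239.932 166.713] F [0.343 0.063 0.942] g 0.0039268589805535
turn [-0.001 -0.002 -0.002] shift cm [-0.016  0.01   7.871]
166 [433.45 207.52]
180 [434.61 203.62]
195 [435.88 199.36]
```

View pics/a6.png

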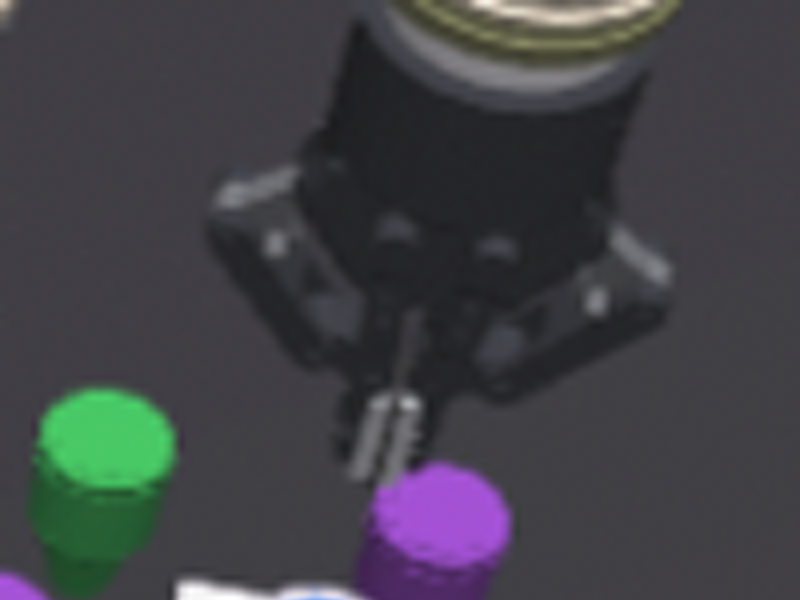

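{"name": "move_arm", "arguments": {"series": [[0,0,0,0,0,0,1],[0,0,0,0,0,0,1],[0,0,0,0,0,0,1],[0,0,0,0,0,0,1],[0,0,0,0,0,1,1]]}}

```text
time_s: 4.15
eef_pos: [433.6, 240.2, 157.9]
ee_rot: [-0.001, 1.0, -0.008, 0.003]
force: [0.6, -0.1, 0.0]
grip_width: 0.71
```

{"name": "move_arm", "arguments": {"series": [[0,0,0,0,0,2,1],[0,0,0,0,0,4,1],[0,0,0,0,0,6,1],[0,0,0,0,0,7,1],[0,0,0,0,0,7,1]]}}

```text
time_s: 4.57
eef_pos: [432.8, 239.9, 85.7]
ee_rot: [-0.0, 1.0, -0.008, 0.001]
force: [0.4, 0.3, 0.3]
grip_width: 0.999
```

```bash
python3 go.py 432.7 239.9 85 -0.014
python3 - <<'E'
from h import *
from rig import capture
s=capture("scene")["frame"][170:250,390:490,::-1]
cv2.imwrite("pics/a7.png",cv2.resize(s,(800,640),interpolation=cv2.INTER_CUBIC)[:600])
s=capture("top")["frame"][240:320,190:290,::-1]
cv2.imwrite("pics/a8.png",cv2.resize(s,(500,400),interpolation=cv2.INTER_CUBIC))
E
```

```text
t 4.5667 p [432.777 239.935  85.685] F [0.43  0.276 0.258] g 0.9993093932421845
turn [-0.001 -0.002 -0.002] shift cm [-0.008  0.004  0.069]
```

View pics/a7.png

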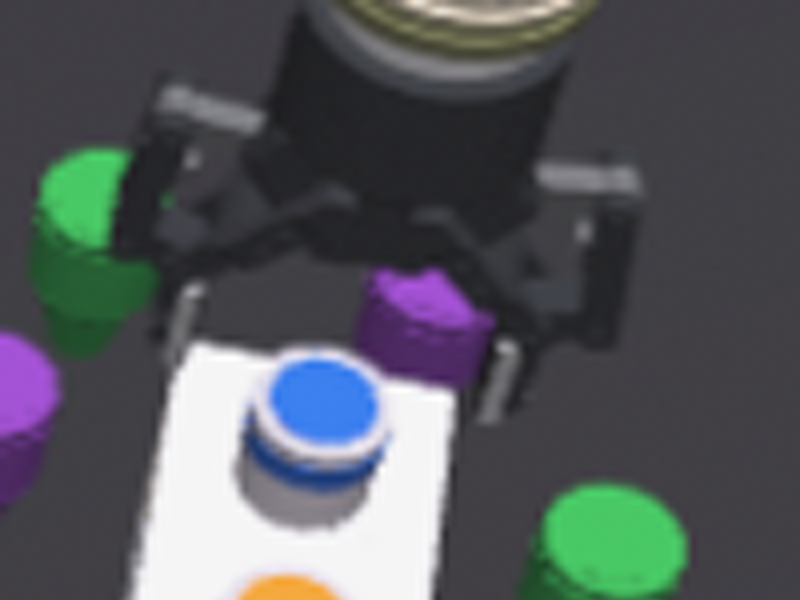

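View pics/a8.png

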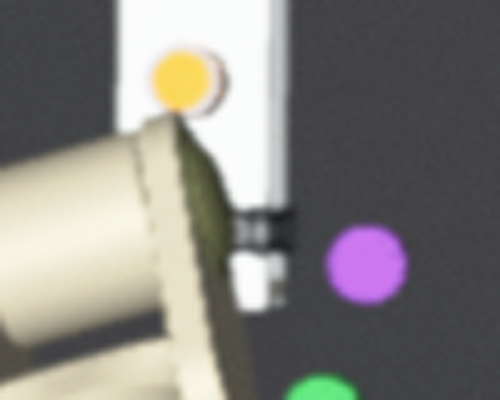

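The top view confirms x: the finger row is 285.8 and the disc row is 285.4. The tips sit about 40 mm above the reported TCP when open, roughly level with the collar top. I'll lower slowly and watch the force.

{"name": "move_arm", "arguments": {"series": [[0,0,0,0,0,0.4,1],[0,0,0,0,0,0.8,1],[0,0,0,0,0,1.2,1],[0,0,0,0,0,1.2,1]]}}

```text
time_s: 5.0
eef_pos: [434.1, 240.4, 75.7]
ee_rot: [-0.001, 1.0, -0.008, 0.003]
force: [0.2, -1.0, -0.3]
grip_width: 1.001
```

```bash
python3 go.py 432.7 239.9 65 -0.014
python3 - <<'E'
from h import *
from rig import capture
s=capture("scene")["frame"][170:250,390:490,::-1]
cv2.imwrite("pics/a9.png",cv2.resize(s,(800,640),interpolation=cv2.INTER_CUBIC)[:600])
E
```

```text
t 5.0 p [434.088 240.364  75.744] F [ 0.203 -1.023 -0.325] g 1.0007200952159996
turn [-0.002 -0.005 -0.002] shift cm [-0.144  0.05   1.074]
```

View pics/a9.png

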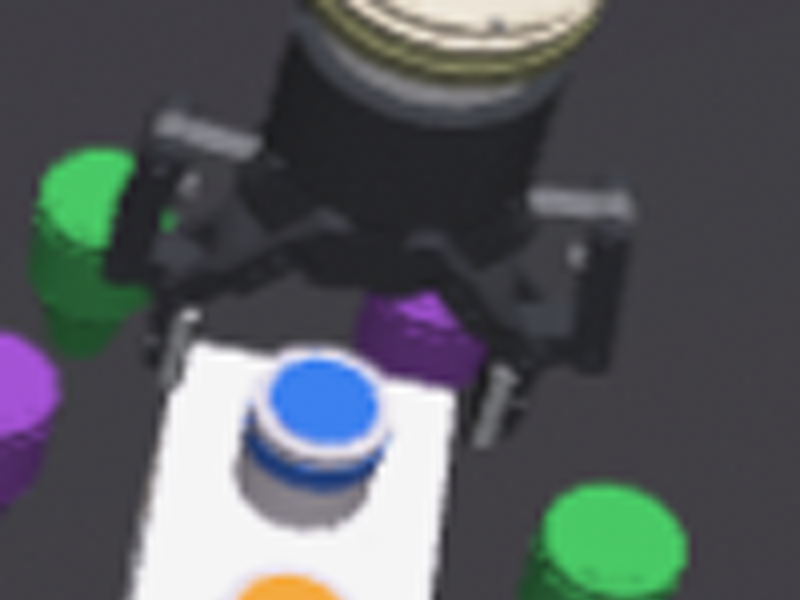

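{"name": "move_arm", "arguments": {"series": [[0,0,0,0,0,0.4,1],[0,0,0,-0.1,0.03,0.8,1],[0,0,0,-0.14,0.05,1.1,1],[0,0,0,-0.14,0.05,1.1,1]]}}

```text
time_s: 5.38
eef_pos: [432.4, 239.8, 64.3]
ee_rot: [-0.001, 1.0, -0.008, 0.002]
force: [-0.2, 0.4, -1.2]
grip_width: 1.0
```

```bash
python3 go.py 432.7 239.9 65 -0.014
python3 - <<'E'
from h import *
from rig import capture
s=capture("scene")["frame"][170:250,390:490,::-1]
cv2.imwrite("pics/a10.png",cv2.resize(s,(800,640),interpolation=cv2.INTER_CUBIC)[:600])
E
```

```text
t 5.3833 p [432.359 239.775  64.303] F [-0.236  0.373 -1.221] g 0.9998795221909191
turn [-0.001 -0.004 -0.002] shift cm [ 0.034 -0.013 -0.07 ]
```

View pics/a10.png

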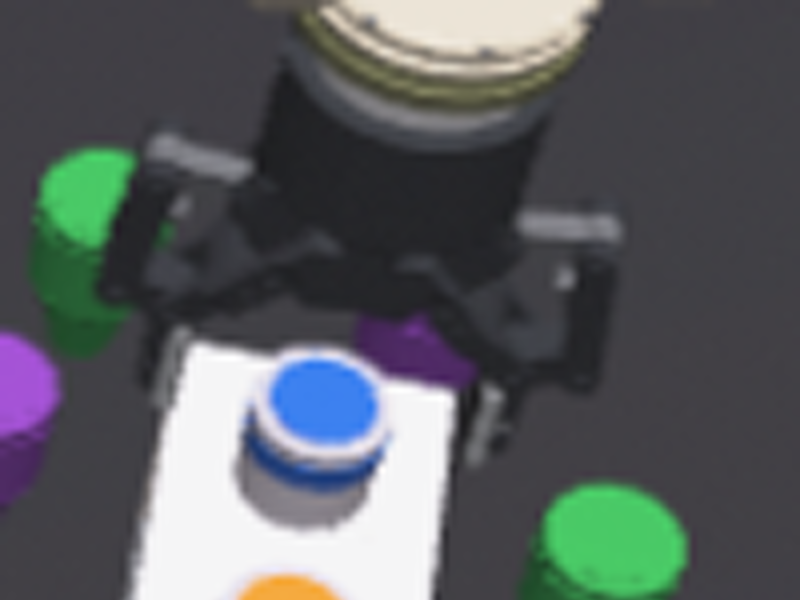

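{"name": "move_arm", "arguments": {"series": [[0,0,0,0,0,0,0.85],[0,0,0,0,0,0,0.65],[0,0,0,0,0,0,0.65],[0,0,0,0,0,0,0.65]], "grip_force": 20}}

```text
time_s: 5.77
eef_pos: [432.7, 239.9, 64.8]
ee_rot: [-0.001, 1.0, -0.008, 0.003]
force: [0.0, 0.1, -0.4]
grip_width: 0.651
```

```bash
python3 go.py 432.7 239.9 65 -0.014
python3 - <<'E'
from h import *
from rig import capture
s=capture("scene")["frame"][170:250,390:490,::-1]
cv2.imwrite("pics/a11.png",cv2.resize(s,(800,640),interpolation=cv2.INTER_CUBIC)[:600])
s=capture("top")["frame"][240:320,190:290,::-1]
cv2.imwrite("pics/a12.png",cv2.resize(s,(500,400),interpolation=cv2.INTER_CUBIC))
E
```

```text
t 5.7667 p [432.666 239.883  64.765] F [ 0.004  0.13  -0.364] g 0.6512547107243414
turn [-0.002 -0.005 -0.002] shift cm [ 0.004 -0.002 -0.023]
```

View pics/a11.png

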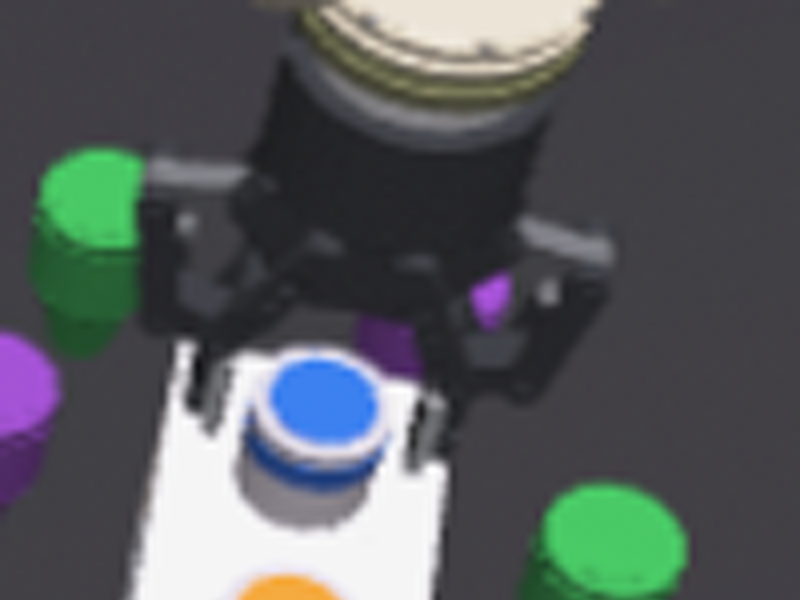

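View pics/a12.png

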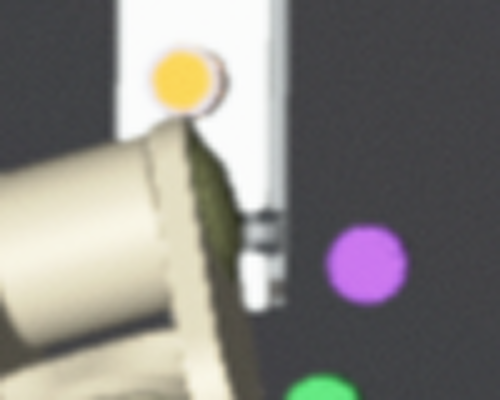

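The fingers are clearly above the rack top, so the TCP offset is real. I'll go 5 mm lower, then close.

{"name": "move_arm", "arguments": {"series": [[0,0,0,0,0,0.3,0.65],[0,0,0,0,0,0.5,0.65],[0,0,0,0,0,0.5,0.45],[0,0,0,0,0,0.5,0.3],[0,0,0,0,0,0.5,0.3]], "grip_force": 50}}

```text
time_s: 6.28
eef_pos: [432.6, 239.9, 59.6]
ee_rot: [-0.001, 1.0, -0.008, 0.002]
force: [0.9, 0.4, -1.6]
grip_width: 0.499
```

{"name": "move_arm", "arguments": {"series": [[0,0,0,0,0,0,0.2],[0,0,0,0,0,0,0.2],[0,0,0,0,0,0,0.2]]}}

```text
time_s: 6.53
eef_pos: [432.6, 239.8, 59.6]
ee_rot: [-0.001, 1.0, -0.008, 0.002]
force: [0.1, -0.3, -1.4]
grip_width: 0.495
```

```bash
python3 go.py 432.7 239.9 110 -0.014
python3 - <<'E'
from h import *
from rig import capture
s=capture("scene")["frame"][170:250,390:490,::-1]
cv2.imwrite("pics/a13.png",cv2.resize(s,(800,640),interpolation=cv2.INTER_CUBIC)[:600])
E
```

```text
t 6.5333 p [432.586 239.845  59.609] F [ 0.073 -0.306 -1.365] g 0.4954705702179486
turn [-0.002 -0.005 -0.002] shift cm [ 0.035 -0.013 -5.039]
```

View pics/a13.png

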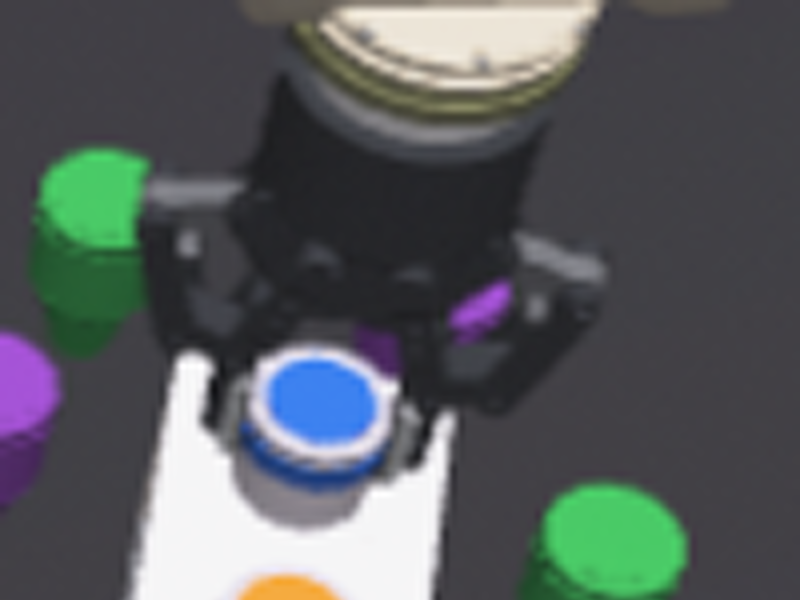

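The jaws hold the collar at a width of 0.495. Now I'll lift straight up.

{"name": "move_arm", "arguments": {"series": [[0,0,0,0,0,-0.5,0.2],[0,0,0,0,0,-1.5,0.2],[0,0,0,0,0,-2.8,0.2],[0,0,0,0,0,-4.2,0.2],[0,0,0,0,0,-5.6,0.2]]}}

```text
time_s: 7.0
eef_pos: [432.3, 239.8, 117.0]
ee_rot: [-0.001, 1.0, -0.008, 0.003]
force: [-0.3, 0.7, -0.6]
grip_width: 0.496
```

{"name": "move_arm", "arguments": {"series": [[0,0,0,0,0,-2,0.2],[0,0,0,0,0,-4,0.2],[0,0,0,0,0,-5.5,0.2],[0,0,0,0,0,-5.5,0.2],[0,0,0,0,0,-5.5,0.2]]}}

```text
time_s: 7.42
eef_pos: [432.2, 239.8, 172.6]
ee_rot: [-0.001, 1.0, -0.008, 0.003]
force: [-0.4, 0.1, -1.4]
grip_width: 0.501
```

```bash
python3 go.py 565.2 -217 170 -0.014
python3 - <<'E'
from h import *
from rig import capture
s=capture("scene")["frame"][130:250,380:520,::-1]
cv2.imwrite("pics/a14.png",cv2.resize(s,(700,600),interpolation=cv2.INTER_CUBIC)[:600])
E
```

```text
t 7.4167 p [432.156 239.756 172.621] F [-0.384  0.064 -1.445] g 0.5014410600899828
turn [-0.002 -0.007 -0.002] shift cm [14.039 45.455  0.258]
```

View pics/a14.png

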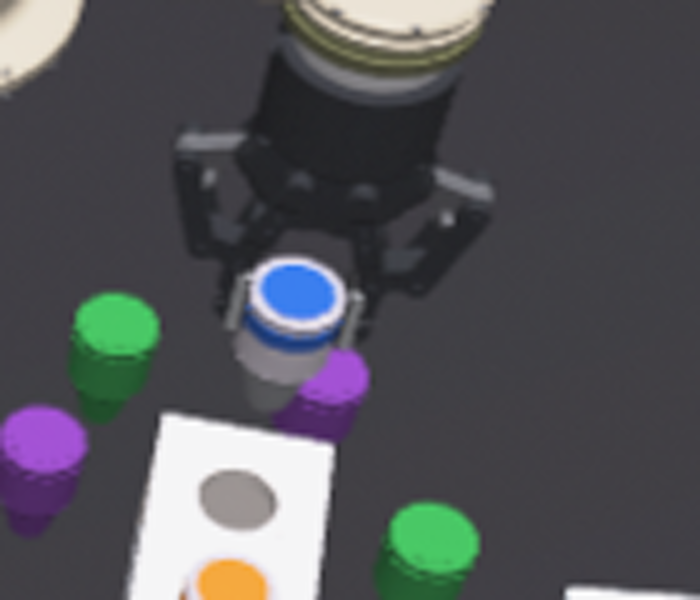

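{"name": "move_arm", "arguments": {"series": [[0,0,0,0.6,2,-0.5,0.2],[0,0,0,1.7,5.5,-1,0.2],[0,0,0,2.8,9,-1.2,0.2],[0,0,0,3.9,12.5,-1.2,0.2],[0,0,0,5,16,-1.2,0.2]]}}

```text
time_s: 7.88
eef_pos: [478.7, 77.2, 182.6]
ee_rot: [-0.001, 1.0, -0.008, 0.001]
force: [1.3, 0.2, -1.1]
grip_width: 0.496
```

{"name": "move_arm", "arguments": {"series": [[0,0,0,1.1,3.5,0,0.2],[0,0,0,2.2,7,0,0.2],[0,0,0,3.3,10.5,0,0.2],[0,0,0,4.4,14,0,0.2],[0,0,0,5.4,17.5,0,0.2]]}}

```text
time_s: 8.3
eef_pos: [529.6, -100.3, 181.1]
ee_rot: [-0.001, 1.0, -0.008, 0.0]
force: [1.1, -0.0, -1.5]
grip_width: 0.502
```

```bash
python3 go.py 565.2 -217 180 -0.014
```

```text
t 8.3 p [ 529.554 -100.312  181.083] F [ 1.074 -0.013 -1.546] g 0.5017914170187711
turn [-0.003 -0.001 -0.002] shift cm [ 3.752 11.61   0.079]
```

{"name": "move_arm", "arguments": {"series": [[-0.003,0,0,1.1,3.5,0,0.2],[-0.003,0,0,2.2,7,0,0.2],[-0.003,0,0,3.3,10.2,0,0.2],[-0.003,0,0,3.75,11.6,0,0.2],[-0.003,0,0,3.75,11.6,0,0.2]]}}

```text
time_s: 8.72
eef_pos: [564.8, -219.8, 178.5]
ee_rot: [-0.0, 1.0, -0.01, -0.001]
force: [0.2, 1.3, -1.9]
grip_width: 0.497
```

```bash
python3 go.py 565.2 -217 150 -0.014
python3 - <<'E'
from h import *
from rig import capture
f=capture("scene")["frame"]
C["scene"]["frame"]=f
fb=lambda H:(abs(H[...,0]-108)<14)&(H[...,1]>120)&(H[...,2]>190)
a=blob("scene",(215,170,50,50),fb);print(a[:3])
for z in(238,239.5,241,243):print(z,plane("scene",a[2],z))
t=capture("top")["frame"][200:270,340:430,::-1]
s=f[160:270,170:310,::-1]
cv2.imwrite("pics/b1.png",np.hstack([cv2.resize(s,(400,314)),cv2.resize(t,(400,314))]))
E
python3 go.py 565.2 -217 150 -0.014
```

```text
t 8.7167 p [ 564.82  -219.801  178.489] F [ 0.238  1.304 -1.946] g 0.49656697896094476
turn [-0.001  0.002 -0.005] shift cm [ 0.038 -0.279  2.849]
(array([224.47, 194.13]), array([10.9 , 13.93]), array([224.45, 194.15]))
238 [ 564.77 -220.13  238.  ]
239.5 [ 565.99 -219.46  239.5 ]
241 [ 567.21 -218.8   241.  ]
243 [ 568.85 -217.91  243.  ]
t 8.8167 p [ 564.621 -216.574  179.309] F [-0.839 -0.49  -0.942] g 0.4953650340765984
turn [-0.001  0.002 -0.003] shift cm [0.064 0.046 2.931]
```

View pics/b1.png

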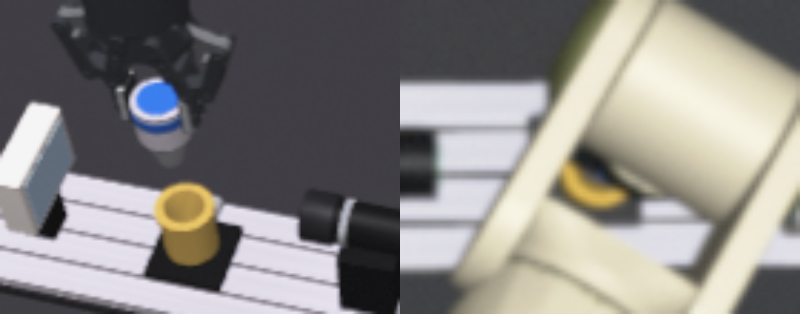

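{"name": "move_arm", "arguments": {"series": [[0,0,0,0.06,0.04,1.5,0.2],[0,0,0,0.06,0.04,3,0.2],[0,0,0,0.06,0.04,4.5,0.2],[0,0,0,0.06,0.04,5.7,0.2],[0,0,0,0.06,0.04,5.7,0.2]]}}

```text
time_s: 9.23
eef_pos: [563.7, -214.7, 119.5]
ee_rot: [-0.002, 1.0, -0.008, -0.003]
force: [-1.0, -0.3, -2.0]
grip_width: 0.496
```

{"name": "move_arm", "arguments": {"series": [[0,0,0,0,0,0,0.2],[0,0,0,0,0,0,0.2],[0,0,0,0,0,0,0.2]]}}

```text
time_s: 9.48
eef_pos: [564.0, -214.3, 120.4]
ee_rot: [-0.002, 1.0, -0.007, -0.003]
force: [0.2, -0.0, -0.4]
grip_width: 0.493
```

```bash
cat > look.py <<'E'
import sys
from h import *
from rig import capture
from go import st
_,p,_=st()
f=capture("scene")["frame"]
C["scene"]["frame"]=f
fb=lambda H:(abs(H[...,0]-108)<14)&(H[...,1]>120)&(H[...,2]>190)
a=blob("scene",(205,170,60,60),fb)
z=p[2]+61.2
print("disc",a[2],"TCP",p,"disc pos at z",z,plane("scene",a[2],z),"line/mm z",plane("scene",a[2],z+1)-plane("scene",a[2],z))
s=f[170:260,180:300,::-1]
t=capture("top")["frame"][200:270,340:433,::-1]
cv2.imwrite(sys.argv[1],np.hstack([cv2.resize(s,(400,300),interpolation=cv2.INTER_CUBIC),cv2.resize(t,(400,300),interpolation=cv2.INTER_CUBIC)]))
E
python3 look.py pics/b2.png; python3 go.py 565.2 -217 110 -0.014
```

```text
disc [230.571 211.418] TCP [ 564.    -214.303  120.388] disc pos at z 181.58841654063878 [ 565.61  -213.816  181.588] line/mm z [0.762 0.407 1.   ]
t 9.5833 p [ 563.995 -214.643  120.312] F [ 0.228  0.402 -0.976] g 0.49893307542463106
turn [-0.004  0.005 -0.001] shift cm [0.13  0.238 1.03 ]
```

View pics/b2.png

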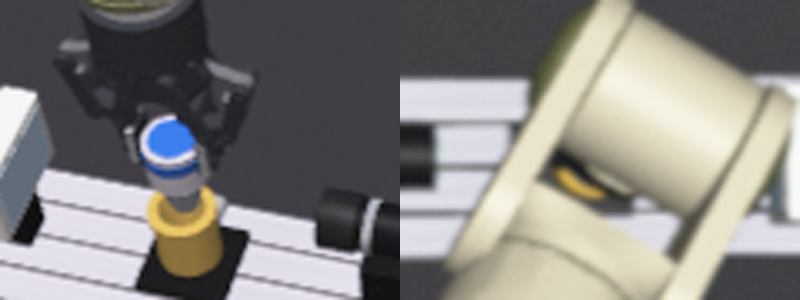

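{"name": "move_arm", "arguments": {"series": [[-0.004,0.005,0,0.13,0.24,0,0.2],[-0.004,0.005,0,0.13,0.24,0,0.2],[-0.004,0.005,0,0.13,0.24,0.5,0.2],[-0.004,0.005,0,0.13,0.24,1.0,0.2],[-0.004,0.005,0,0.13,0.24,1.0,0.2]]}}

```text
time_s: 10.0
eef_pos: [564.6, -216.7, 108.8]
ee_rot: [-0.0, 1.0, -0.008, -0.001]
force: [0.2, 0.1, -1.6]
grip_width: 0.5
```

```bash
python3 go.py 565.2 -217 95 -0.014; python3 look.py pics/b3.png
```

```text
t 10.0 p [ 564.604 -216.693  108.844] F [ 0.233  0.136 -1.608] g 0.5002883685723162
turn [-0.001  0.002 -0.001] shift cm [0.063 0.031 1.384]
disc [230.314 214.547] TCP [ 564.604 -216.693  108.844] disc pos at z 170.04361796571806 [ 565.871 -216.012  170.044] line/mm z [0.752 0.405 1.   ]
```

View pics/b3.png

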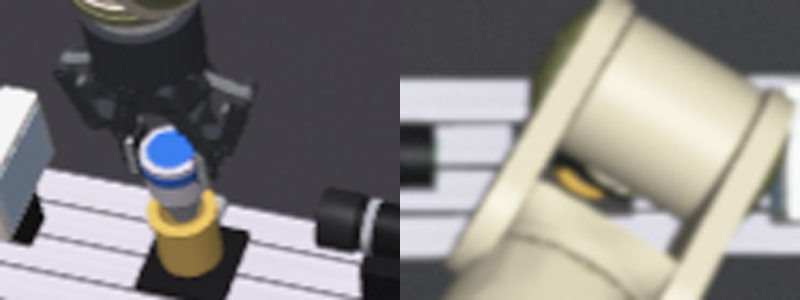

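{"name": "move_arm", "arguments": {"series": [[0,0,0,0.02,0.05,0.3,0.2],[0,0,0,0.02,0.05,0.6,0.2],[0,0,0,0.02,0.05,0.9,0.2],[0,0,0,0.02,0.05,1.2,0.2],[0,0,0,0.02,0.05,1.2,0.2]]}}

```text
time_s: 10.52
eef_pos: [564.9, -217.2, 97.0]
ee_rot: [-0.0, 1.0, -0.008, -0.001]
force: [-0.6, -0.0, -2.2]
grip_width: 0.5
```

```bash
python3 go.py 565.2 -217 90 -0.014
```

```text
t 10.5167 p [ 564.874 -217.216   97.032] F [-0.57  -0.004 -2.245] g 0.5001825115253961
turn [-0.001  0.002 -0.001] shift cm [ 0.034 -0.022  0.703]
```

{"name": "move_arm", "arguments": {"series": [[0,0,0,0,0,0.15,0.2],[0,0,0,0,0,0.3,0.2],[0,0,0,0,0,0.45,0.2],[0,0,0,0,0,0.6,0.2],[0,0,0,0,0,0.6,0.2]]}}

```text
time_s: 10.93
eef_pos: [564.8, -217.2, 90.7]
ee_rot: [-0.001, 1.0, -0.008, -0.001]
force: [0.3, 0.1, -1.6]
grip_width: 0.498
```

```bash
python3 go.py 565.2 -217 85 -0.014
```

```text
t 10.9333 p [ 564.77  -217.151   90.716] F [ 0.288  0.133 -1.568] g 0.4983691569635783
turn [-0.001  0.002 -0.001] shift cm [ 0.044 -0.015  0.572]
```

{"name": "move_arm", "arguments": {"series": [[0,0,0,0,0,0.1,0.2],[0,0,0,0,0,0.2,0.2],[0,0,0,0,0,0.3,0.2],[0,0,0,0,0,0.3,0.2]]}}

```text
time_s: 11.27
eef_pos: [565.0, -217.4, 87.7]
ee_rot: [-0.0, 1.0, -0.008, -0.001]
force: [1.4, -0.3, -1.7]
grip_width: 0.497
```

```bash
python3 go.py 565.2 -217 85 -0.014
```

```text
t 11.2667 p [ 565.022 -217.355   87.743] F [ 1.368 -0.291 -1.736] g 0.4970572047835446
turn [-0.001  0.002 -0.001] shift cm [ 0.018 -0.036  0.274]
```

{"name": "move_arm", "arguments": {"series": [[0,0,0,0,0,0.07,0.2],[0,0,0,0,0,0.14,0.2],[0,0,0,0,0,0.14,0.2]]}}

```text
time_s: 11.52
eef_pos: [565.3, -217.5, 86.5]
ee_rot: [-0.0, 1.0, -0.008, -0.0]
force: [1.8, -1.4, 0.8]
grip_width: 0.5
```

```bash
python3 go.py 565.2 -217 85 -0.014
```

```text
t 11.5167 p [ 565.292 -217.475   86.539] F [ 1.832 -1.391  0.836] g 0.500137130215923
turn [-0.     0.001 -0.001] shift cm [-0.01  -0.047  0.154]
```

{"name": "move_arm", "arguments": {"series": [[0,0,0,0,0,0.07,0.2],[0,0,0,0,0,0.14,0.2],[0,0,0,0,0,0.14,0.2]]}}

```text
time_s: 11.77
eef_pos: [565.6, -217.6, 85.8]
ee_rot: [0.0, 1.0, -0.008, -0.0]
force: [-0.3, 0.6, 5.4]
grip_width: 0.495
```

```bash
python3 go.py 565.2 -217 85 -0.014; python3 look.py pics/b4.png
```

```text
t 11.7667 p [ 565.558 -217.584   85.759] F [-0.343  0.612  5.354] g 0.494804630703004
turn [ 0.     0.    -0.001] shift cm [-0.037 -0.058  0.076]
disc [231.23  220.999] TCP [ 565.558 -217.584   85.759] disc pos at z 146.95850567025786 [ 566.622 -216.828  146.959] line/mm z [0.732 0.395 1.   ]
```

View pics/b4.png

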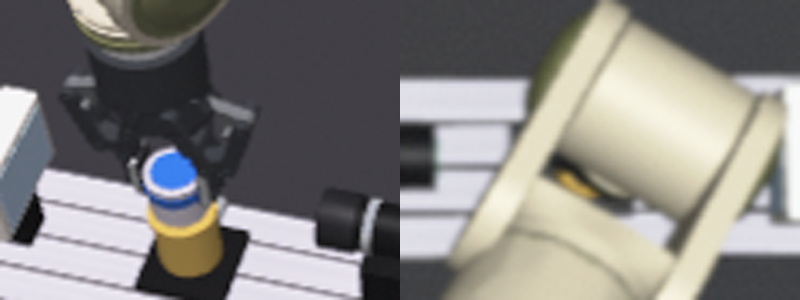

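Contact is at TCP z of about 86.5 mm, and the taper is centring itself: lateral forces have fallen to near zero and the push is about 6–7 N. Next I'll press down in small steps.

{"name": "move_arm", "arguments": {"series": [[0,0,0,0,0,0.08,0.2],[0,0,0,0,0,0.15,0.2],[0,0,0,0,0,0.22,0.2],[0,0,0,0,0,0.25,0.2],[0,0,0,0,0,0.25,0.2]]}}

```text
time_s: 12.28
eef_pos: [565.7, -217.6, 83.8]
ee_rot: [0.0, 1.0, -0.008, 0.0]
force: [0.8, -0.0, 6.0]
grip_width: 0.498
```

```bash
python3 go.py 565.2 -217 80 -0.014
```

```text
t 12.2833 p [ 565.67  -217.582   83.822] F [ 0.776 -0.018  5.959] g 0.4984654937436244
turn [ 0.001 -0.    -0.001] shift cm [-0.048 -0.058  0.382]
```

{"name": "move_arm", "arguments": {"series": [[0,0,0,0,0,0.08,0.2],[0,0,0,0,0,0.15,0.2],[0,0,0,0,0,0.22,0.2],[0,0,0,0,0,0.25,0.2],[0,0,0,0,0,0.25,0.2]]}}

```text
time_s: 12.7
eef_pos: [565.7, -217.6, 81.9]
ee_rot: [0.0, 1.0, -0.008, 0.0]
force: [-0.7, 0.9, 5.5]
grip_width: 0.496
```

```bash
python3 go.py 565.2 -217 80 -0.014;  python3 look.py pics/b5.png
```

```text
t 12.7 p [ 565.727 -217.592   81.859] F [-0.7    0.931  5.521] g 0.49560486617369975
turn [ 0.001 -0.001 -0.001] shift cm [-0.054 -0.059  0.186]
disc [231.432 222.076] TCP [ 565.727 -217.592   81.859] disc pos at z 143.05897641271355 [ 566.742 -216.843  143.059] line/mm z [0.728 0.393 1.   ]
```

View pics/b5.png

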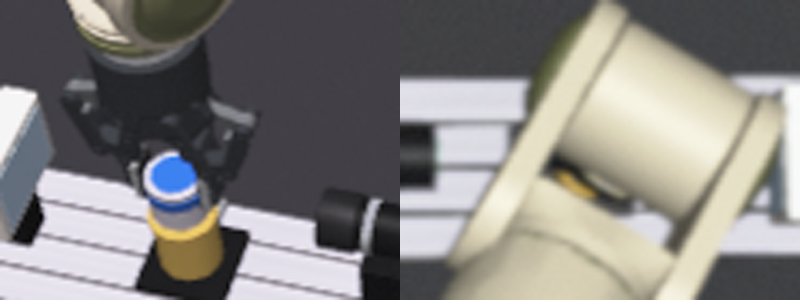

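{"name": "move_arm", "arguments": {"series": [[0,0,0,0,0,0.08,0.2],[0,0,0,0,0,0.15,0.2],[0,0,0,0,0,0.22,0.2],[0,0,0,0,0,0.25,0.2],[0,0,0,0,0,0.25,0.2]]}}

```text
time_s: 13.22
eef_pos: [565.7, -217.6, 79.9]
ee_rot: [0.0, 1.0, -0.008, 0.0]
force: [-1.5, 0.4, 6.4]
grip_width: 0.501
```

{"name": "move_arm", "arguments": {"series": [[0,0,0,0,0,0.08,0.2],[0,0,0,0,0,0.15,0.2],[0,0,0,0,0,0.22,0.2],[0,0,0,0,0,0.25,0.2],[0,0,0,0,0,0.25,0.2]]}}

```text
time_s: 13.63
eef_pos: [565.7, -217.6, 77.9]
ee_rot: [0.001, 1.0, -0.008, 0.001]
force: [-0.3, 1.4, 5.1]
grip_width: 0.497
```

{"name": "move_arm", "arguments": {"series": [[0,0,0,0,0,0.08,0.2],[0,0,0,0,0,0.15,0.2],[0,0,0,0,0,0.22,0.2],[0,0,0,0,0,0.25,0.2],[0,0,0,0,0,0.25,0.2]]}}

```text
time_s: 14.05
eef_pos: [565.8, -217.6, 75.9]
ee_rot: [0.001, 1.0, -0.008, 0.001]
force: [-1.6, 1.1, 7.2]
grip_width: 0.5
```

```bash
python3 go.py 565.2 -217 80 -0.014
```

```text
t 14.05 p [ 565.75  -217.61    75.884] F [-1.582  1.071  7.217] g 0.49977173356786014
turn [ 0.001 -0.001 -0.001] shift cm [-0.055 -0.06  -0.412]
```

{"name": "move_arm", "arguments": {"series": [[0,0,0,0,0,0.08,0.2],[0,0,0,0,0,0.15,0.2],[0,0,0,0,0,0.22,0.2],[0,0,0,0,0,0.25,0.2],[0,0,0,0,0,0.25,0.2]]}}

```text
time_s: 14.47
eef_pos: [565.8, -217.6, 73.9]
ee_rot: [0.001, 1.0, -0.007, 0.001]
force: [-0.6, 0.5, 5.8]
grip_width: 0.493
```

{"name": "move_arm", "arguments": {"series": [[0,0,0,0,0,0.08,0.2],[0,0,0,0,0,0.15,0.2],[0,0,0,0,0,0.22,0.2],[0,0,0,0,0,0.25,0.2],[0,0,0,0,0,0.25,0.2]]}}

```text
time_s: 14.88
eef_pos: [565.8, -217.6, 71.9]
ee_rot: [0.001, 1.0, -0.007, 0.001]
force: [-0.9, 0.7, 5.5]
grip_width: 0.499
```

{"name": "move_arm", "arguments": {"series": [[0,0,0,0,0,0.08,0.2],[0,0,0,0,0,0.15,0.2],[0,0,0,0,0,0.22,0.2],[0,0,0,0,0,0.25,0.2],[0,0,0,0,0,0.25,0.2]]}}

```text
time_s: 15.3
eef_pos: [565.7, -217.6, 69.8]
ee_rot: [0.001, 1.0, -0.007, 0.001]
force: [-1.1, 0.8, 6.9]
grip_width: 0.499
```

{"name": "move_arm", "arguments": {"series": [[0,0,0,0,0,0.08,0.2],[0,0,0,0,0,0.15,0.2],[0,0,0,0,0,0.22,0.2],[0,0,0,0,0,0.25,0.2],[0,0,0,0,0,0.25,0.2]]}}

```text
time_s: 15.72
eef_pos: [565.8, -217.6, 67.8]
ee_rot: [0.001, 1.0, -0.007, 0.001]
force: [0.3, 1.1, 5.8]
grip_width: 0.499
```

```bash
python3 look.py pics/b6.png
```

```text
disc [232.309 225.402] TCP [ 565.761 -217.614   67.835] disc pos at z 129.03489217886235 [ 565.649 -217.03   129.035] line/mm z [0.718 0.388 1.   ]
```

View pics/b6.png

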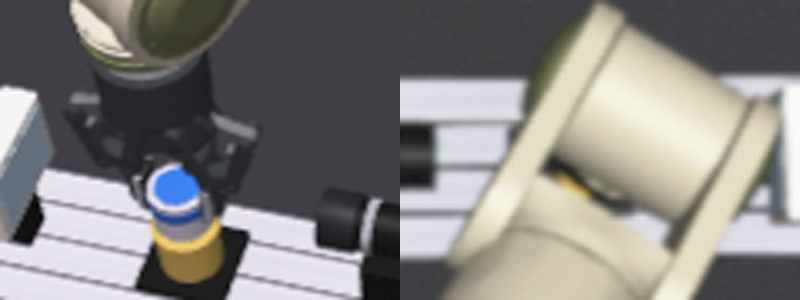

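{"name": "move_arm", "arguments": {"series": [[0,0,0,0,0,0.08,0.2],[0,0,0,0,0,0.15,0.2],[0,0,0,0,0,0.22,0.2],[0,0,0,0,0,0.25,0.2],[0,0,0,0,0,0.25,0.2]]}}

```text
time_s: 16.23
eef_pos: [565.7, -217.6, 65.8]
ee_rot: [0.001, 1.0, -0.007, 0.001]
force: [-0.6, 1.0, 6.1]
grip_width: 0.494
```

{"name": "move_arm", "arguments": {"series": [[0,0,0,0,0,0.08,0.2],[0,0,0,0,0,0.15,0.2],[0,0,0,0,0,0.22,0.2],[0,0,0,0,0,0.25,0.2],[0,0,0,0,0,0.25,0.2]]}}

```text
time_s: 16.65
eef_pos: [565.9, -217.6, 64.5]
ee_rot: [0.001, 1.0, -0.007, 0.001]
force: [-2.6, 1.1, 10.6]
grip_width: 0.498
```

Force has risen to 10.6 N, so the receiver is on the stop. I'll increase the push in small steps.

{"name": "move_arm", "arguments": {"series": [[0,0,0,0,0,0.08,0.2],[0,0,0,0,0,0.13,0.2],[0,0,0,0,0,0.17,0.2],[0,0,0,0,0,0.17,0.2],[0,0,0,0,0,0.17,0.2]]}}

```text
time_s: 17.07
eef_pos: [566.1, -217.7, 64.3]
ee_rot: [0.001, 1.0, -0.007, 0.002]
force: [-3.5, 2.5, 12.8]
grip_width: 0.5
```

```bash
python3 go.py 565.2 -217 80 -0.014
```

```text
t 17.0667 p [ 566.116 -217.671   64.341] F [-3.458  2.481 12.818] g 0.49969854583211576
turn [ 0.003 -0.003 -0.001] shift cm [-0.087 -0.061 -1.566]
```

{"name": "move_arm", "arguments": {"series": [[0,0,0,-0.02,-0.01,0.1,0.2],[0,0,0,-0.03,-0.02,0.15,0.2],[0,0,0,-0.03,-0.02,0.19,0.2],[0,0,0,-0.03,-0.02,0.21,0.2],[0,0,0,-0.03,-0.02,0.21,0.2]]}}

```text
time_s: 17.48
eef_pos: [566.2, -217.7, 64.1]
ee_rot: [0.002, 1.0, -0.007, 0.002]
force: [-2.7, 2.5, 15.0]
grip_width: 0.498
```

```bash
python3 go.py 565.2 -217 80 -0.014
```

```text
t 17.4833 p [ 566.18  -217.675   64.12 ] F [-2.679  2.547 14.994] g 0.4977474997865507
turn [ 0.004 -0.005 -0.001] shift cm [-0.092 -0.06  -1.589]
```

{"name": "move_arm", "arguments": {"series": [[0,0,0,-0.02,-0.01,0.12,0.2],[0,0,0,-0.04,-0.02,0.18,0.2],[0,0,0,-0.04,-0.02,0.22,0.2],[0,0,0,-0.04,-0.02,0.23,0.2],[0,0,0,-0.04,-0.02,0.23,0.2]]}}

```text
time_s: 17.9
eef_pos: [566.2, -217.7, 64.0]
ee_rot: [0.002, 1.0, -0.007, 0.003]
force: [-3.1, 1.6, 17.0]
grip_width: 0.503
```

```bash
python3 go.py 565.2 -217 80 -0.014; python3 look.py pics/b7.png; for i in 1 2; do python3 go.py 565.2 -217 80 -0.014; done
```

```text
t 17.9 p [ 566.238 -217.675   63.995] F [-3.073  1.56  16.99 ] g 0.502561338613862
turn [ 0.005 -0.006 -0.   ] shift cm [-0.095 -0.059 -1.601]
disc [232.485 226.047] TCP [ 566.238 -217.675   63.995] disc pos at z 125.1952974467882 [ 564.652 -217.474  125.195] line/mm z [0.717 0.387 1.   ]
t 18.0 p [ 566.25  -217.664   63.957] F [-3.575  1.878 16.532] g 0.5003031486065271
turn [ 0.005 -0.006 -0.   ] shift cm [-0.096 -0.057 -1.605]
t 18.0 p [ 566.25  -217.664   63.957] F [-3.575  1.878 16.532] g 0.5003031486065271
turn [ 0.005 -0.006 -0.   ] shift cm [-0.096 -0.057 -1.605]
```

View pics/b7.png

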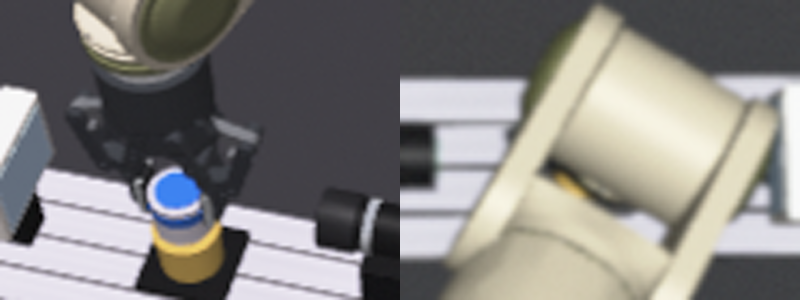

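A steady push of about 17 N measured, plus about 1.6 N of pedestal weight, gives roughly 18 N. I'll hold it once more, then unload.

{"name": "move_arm", "arguments": {"series": [[0,0,0,-0.03,-0.01,0.16,0.2],[0,0,0,-0.04,-0.02,0.21,0.2],[0,0,0,-0.04,-0.02,0.22,0.2],[0,0,0,-0.04,-0.02,0.22,0.2],[0,0,0,-0.04,-0.02,0.22,0.2]]}}

```text
time_s: 18.42
eef_pos: [566.3, -217.7, 63.9]
ee_rot: [0.003, 1.0, -0.007, 0.004]
force: [-3.2, 2.5, 17.5]
grip_width: 0.498
```

{"name": "move_arm", "arguments": {"series": [[0,0,0,-0.04,-0.02,0.1,0.2],[0,0,0,-0.02,0,0.02,0.2],[0,0,0,0,0,0,0.2],[0,0,0,0,0,-0.02,0.2],[0,0,0,0,0,-0.02,0.2]], "grip_force": 20}}

```text
time_s: 18.83
eef_pos: [566.1, -217.6, 64.8]
ee_rot: [0.003, 1.0, -0.007, 0.004]
force: [-1.7, 0.9, 7.8]
grip_width: 0.5
```

{"name": "move_arm", "arguments": {"series": [[0,0,0,0,0,-0.02,0.2],[0,0,0,0,0,-0.02,0.2],[0,0,0,0,0,-0.02,0.2]]}}

```text
time_s: 19.08
eef_pos: [565.9, -217.6, 65.0]
ee_rot: [0.003, 1.0, -0.007, 0.004]
force: [-0.5, 0.5, 4.4]
grip_width: 0.501
```

```bash
python3 go.py 565.2 -217 80 -0.014
```

```text
t 19.0833 p [ 565.889 -217.595   65.047] F [-0.512  0.488  4.356] g 0.5009863046227667
turn [ 0.006 -0.007 -0.   ] shift cm [-0.059 -0.05  -1.496]
```

Now I'll open.

{"name": "move_arm", "arguments": {"series": [[0,0,0,0,0,0,0.55],[0,0,0,0,0,0,0.65],[0,0,0,0,0,0,0.8],[0,0,0,0,0,0,0.9],[0,0,0,0,0,0,0.9]]}}

```text
time_s: 19.5
eef_pos: [565.8, -217.5, 64.8]
ee_rot: [0.003, 1.0, -0.007, 0.003]
force: [0.0, 0.4, -0.6]
grip_width: 0.9
```

```bash
python3 go.py 565.2 -217 80 -0.014;  python3 look.py pics/b8.png
```

```text
t 19.5 p [ 565.838 -217.509   64.847] F [ 0.004  0.407 -0.598] g 0.8996902022135567
turn [ 0.005 -0.007 -0.   ] shift cm [-0.054 -0.042 -1.516]
disc [232.824 225.506] TCP [ 565.838 -217.509   64.847] disc pos at z 126.04746608840087 [ 563.52  -216.894  126.047] line/mm z [0.718 0.386 1.   ]
```

View pics/b8.png

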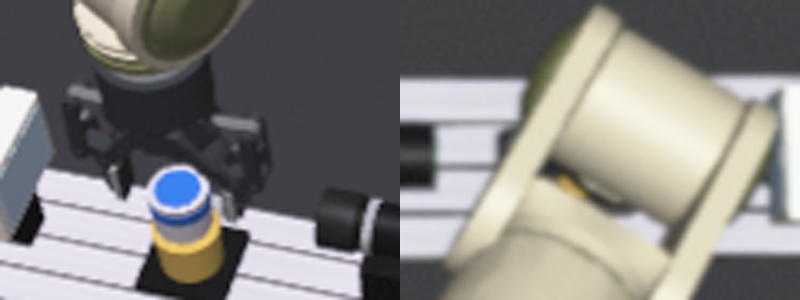

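{"name": "move_arm", "arguments": {"series": [[0,0,0,0,0,-0.5,1],[0,0,0,0,0,-2,1],[0,0,0,0,0,-4.5,1],[0,0,0,0,0,-8,1],[0,0,0,0,0,-11,1]]}}

```text
time_s: 20.02
eef_pos: [565.0, -216.9, 177.1]
ee_rot: [0.003, 1.0, -0.007, 0.004]
force: [0.8, 0.6, -0.0]
grip_width: 1.002
```

{"name": "move_arm", "arguments": {"series": [[0,0,0,0,0,-2,1],[0,0,0,-2,0,-4,1],[0,0,0,-5,0,-5,1],[0,0,0,-9,0,-5,1],[0,0,0,-13,0,-5,1]]}}

```text
time_s: 20.43
eef_pos: [433.4, -214.4, 226.8]
ee_rot: [0.003, 1.0, -0.007, 0.004]
force: [0.9, -1.1, 0.5]
grip_width: 0.999
```

{"name": "move_arm", "arguments": {"series": [[0,0,0,-3,0,0,1],[0,0,0,-6,0,0,1],[0,0,0,-9,0,0,1],[0,0,0,-9,0,0,1],[0,0,0,-9,0,0,1]]}}

```text
time_s: 20.85
eef_pos: [342.9, -213.4, 226.8]
ee_rot: [0.004, 1.0, -0.008, 0.005]
force: [0.5, 0.1, 0.2]
grip_width: 0.999
```

Run:
```python
from h import *
from rig import capture
for n in C: C[n]["frame"]=capture(n)["frame"];cv2.imwrite(f"pics/e_{n}.png",C[n]["frame"][:,:,::-1])
fb=lambda H:(abs(H[...,0]-108)<14)&(H[...,1]>120)&(H[...,2]>190)
a=blob("scene",(205,190,60,60),fb);b=blob("top",(365,217,42,40),fb)
print(a[:3],b[:3],tri(a[2],b[2]))
def crop(n,x,y,w,h,k=5): return cv2.resize(C[n]["frame"][y:y+h,x:x+w,::-1],None,fx=k,fy=k,interpolation=cv2.INTER_CUBIC)
cv2.imwrite("pics/e1.png",np.hstack([crop("scene",195,200,80,70),crop("top",345,205,80,70)]))
```

```text
(array([232.74, 226.09]), array([10.4 , 13.43]), array([232.74, 226.09])) (array([385.73, 235.89]), array([ 9.79, 10.  ]), array([385.73, 235.9 ])) (array([ 565.34, -216.9 ,  126.05]), [array([-0.17, -0.  ]), array([-0.11,  0.04])])
```

View pics/e1.png

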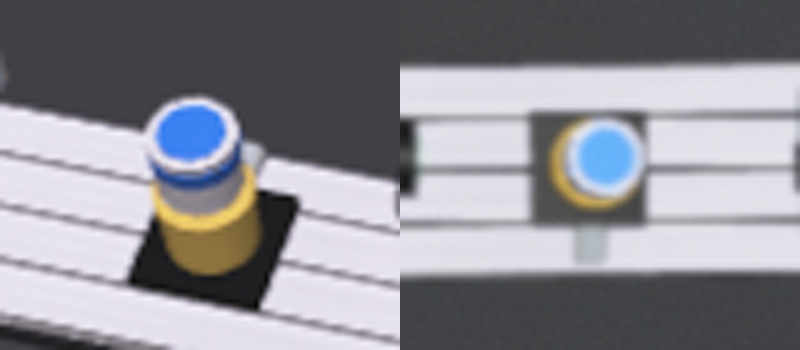

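View pics/e_scene.png

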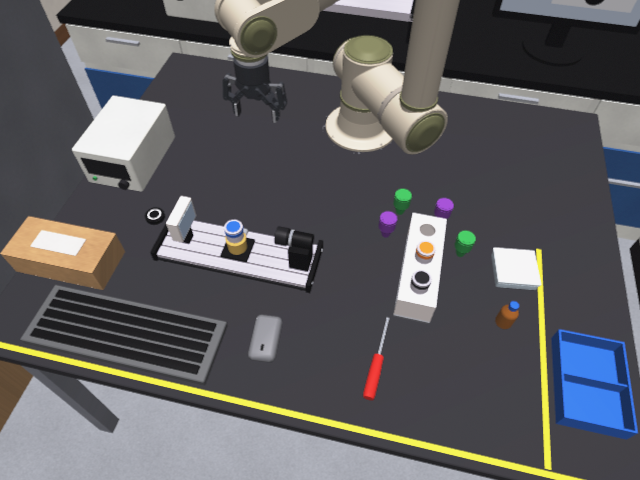

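Run:
```python
from h import *
import cv2
f1={n:cv2.imread(f"pics/e_{n}.png")[:,:,::-1] for n in C}
fy=lambda H:((abs(H[...,0]-21)<8)&(H[...,1]>90)&(H[...,2]>195))
k=8
def mask(I,win):
    x,y,w,h=win
    H=cv2.cvtColor(cv2.resize(np.ascontiguousarray(I[y:y+h,x:x+w]),None,fx=k,fy=k,interpolation=cv2.INTER_CUBIC),cv2.COLOR_RGB2HSV).astype(int)
    return fy(H)
win=(218,215,40,45)
m0=mask(C["scene"]["frame"],win);m1=mask(f1["scene"],win)
for m in(m0,m1):
    ys,xs=np.nonzero(m);print("x ext",xs.min()/k+218,xs.max()/k+218,"ymax",ys.max()/k+215, "col of ymax",xs[ys==ys.max()].mean()/k+218)
# lower boundary per column, aligned by x shift
lo=lambda m:np.array([np.nonzero(m[:,i])[0].max() if m[:,i].any() else np.nan for i in range(m.shape[1])])
a,b=lo(m0),lo(m1)
c=C["scene"]
def pr(z):
    q=c["mtx"]@(c["R"]@np.array([565.2,-217.05,z])+c["t"]);return q[:2]/q[2]
for z in(80,81,82,83,84,85,86):
    d=pr(z)-pr(101.5);s=round(d[0]*k)
    e=np.roll(a,s)+d[1]*k-b
    x0=int((pr(z)[0]-218)*k)
    print(z,d,np.nanmedian(e[x0-55:x0+55])/k,np.nanmedian(e[x0-30:x0+30])/k)
cv2.imwrite("pics/m1.png",np.hstack([m0,m1]).astype(np.uint8)*255)
```

```text
x ext 224.375 244.875 ymax 240.75 col of ymax 233.8125
x ext 225.875 245.875 ymax 245.875 col of ymax 235.0
80 [1.15 5.33] 0.3262085852798009 0.2012085852798009
81 [1.1  5.08] 0.08184785039190956 -0.04315214960809044
82 [1.05 4.84] -0.16283739798211627 -0.28783739798211627
83 [0.99 4.59] -0.40784780670742293 -0.5328478067074229
84 [0.94 4.35] -0.6531840243697218 -0.7781840243697218
85 [0.89 4.1 ] -0.8988467012806325 -1.0238467012806325
86 [0.83 3.86] -1.14483648948368 -1.26983648948368
```

View pics/m1.png

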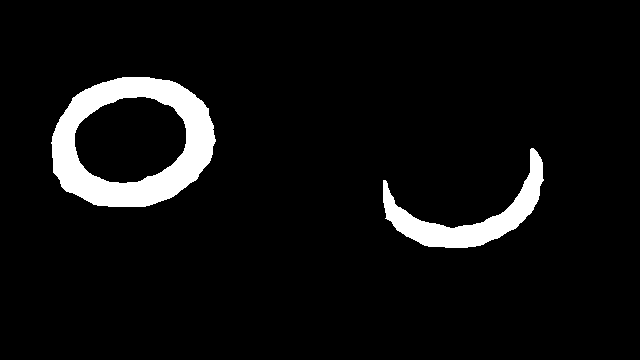

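Centring is good: top face at (565.3, -216.9) against the axis at (565.2, -217.0). The depth estimate is about 27 mm, with roughly 1.5 mm uncertainty against the 25.5 mm threshold. To be sure it is seated, I'll press once more on the top face with closed fingers, so the taper is free to centre.

```bash
python3 go.py 565.3 -217 180 -0.014
```

```text
t 20.95 p [ 343.948 -213.44   226.394] F [ 0.12   0.273 -0.   ] g 0.9960937606108591
turn [ 0.007 -0.009  0.001] shift cm [22.094  0.026  4.845]
```

{"name": "move_arm", "arguments": {"series": [[0.007,-0.009,0,3.5,0,0,0],[0.007,-0.009,0,7,0,0,0],[0.007,-0.009,0,10.5,0,0,0],[0.007,-0.009,0,14,0,0,0],[0.007,-0.009,0,17,0,0,0]]}}

```text
time_s: 21.37
eef_pos: [516.9, -214.9, 227.2]
ee_rot: [-0.0, 1.0, -0.006, 0.0]
force: [-0.5, -1.0, 1.2]
grip_width: 0.304
```

```bash
python3 go.py 565.3 -217 140 -0.014
```

```text
t 21.3667 p [ 516.865 -214.878  227.184] F [-0.495 -1.012  1.158] g 0.3037092010041992
turn [-0.    -0.     0.002] shift cm [4.846 0.155 8.718]
```

{"name": "move_arm", "arguments": {"series": [[0,0,0,3,0.1,0,0],[0,0,0,4.85,0.15,1,0],[0,0,0,4.85,0.15,4,0],[0,0,0,4.85,0.15,7,0],[0,0,0,4.85,0.15,8.7,0]]}}

```text
time_s: 21.78
eef_pos: [565.3, -215.5, 135.9]
ee_rot: [-0.001, 1.0, -0.005, -0.002]
force: [0.1, 0.1, 0.1]
grip_width: -0.001
```

{"name": "move_arm", "arguments": {"series": [[0,0,0,0,0,0,0],[0,0,0,0,0,0,0]]}}

```text
time_s: 21.95
eef_pos: [565.6, -214.7, 134.6]
ee_rot: [-0.002, 1.0, -0.005, -0.003]
force: [-0.4, 0.9, 0.7]
grip_width: 0.003
```

```bash
python3 go.py 565.3 -217 115 -0.014;python3 look.py pics/c1.png
```

```text
t 21.95 p [ 565.602 -214.651  134.648] F [-0.365  0.945  0.67 ] g 0.0028565017309060236
turn [-0.004  0.007  0.005] shift cm [-0.015  0.244  1.964]
disc [232.821 225.5  ] TCP [ 565.602 -214.651  134.648] disc pos at z 195.8483987816773 [ 613.654 -189.944  195.848] line/mm z [0.718 0.386 1.   ]
```

View pics/c1.png

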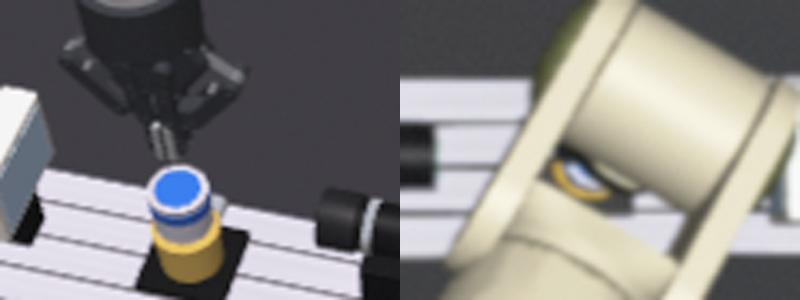

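{"name": "move_arm", "arguments": {"series": [[-0.004,0.007,0.005,0,0.24,0.5,0],[-0.004,0.007,0.005,0,0.24,1,0],[-0.004,0.007,0.005,0,0.24,1.5,0],[-0.004,0.007,0.005,0,0.24,1.9,0],[-0.004,0.007,0.005,0,0.24,1.9,0]]}}

```text
time_s: 22.47
eef_pos: [565.8, -217.7, 117.1]
ee_rot: [0.001, 1.0, -0.007, 0.002]
force: [0.0, 0.7, -0.8]
grip_width: -0.001
```

```bash
python3 go.py 565.3 -217 105 -0.014;python3 look.py pics/c2.png
```

```text
t 22.4667 p [ 565.814 -217.705  117.146] F [ 0.046  0.71  -0.838] g -0.0014024583858175278
turn [ 0.001 -0.003 -0.001] shift cm [-0.056 -0.072  1.214]
disc [232.893 225.667] TCP [ 565.814 -217.705  117.146] disc pos at z 178.34554740741518 [ 601.497 -196.394  178.346] line/mm z [0.718 0.386 1.   ]
```

View pics/c2.png

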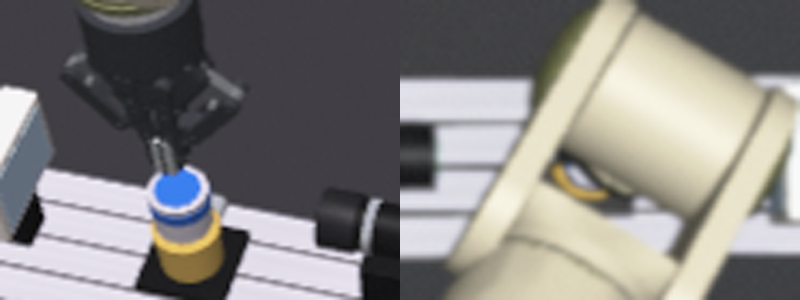

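{"name": "move_arm", "arguments": {"series": [[0,-0.003,0,-0.05,-0.06,0.3,0],[0,-0.003,0,-0.05,-0.06,0.6,0],[0,-0.003,0,-0.05,-0.06,0.8,0],[0,-0.003,0,-0.05,-0.06,0.9,0]]}}

```text
time_s: 22.9
eef_pos: [565.6, -217.2, 108.6]
ee_rot: [0.001, 1.0, -0.007, 0.0]
force: [0.6, -0.6, 0.2]
grip_width: 0.001
```

{"name": "move_arm", "arguments": {"series": [[0,0,0,0,0,0.07,0],[0,0,0,0,0,0.14,0],[0,0,0,0,0,0.2,0],[0,0,0,0,0,0.2,0]]}}

```text
time_s: 23.23
eef_pos: [565.6, -217.2, 106.5]
ee_rot: [0.001, 1.0, -0.007, 0.0]
force: [0.5, 0.9, -0.0]
grip_width: 0.002
```

{"name": "move_arm", "arguments": {"series": [[0,0,0,0,0,0.07,0],[0,0,0,0,0,0.14,0],[0,0,0,0,0,0.2,0],[0,0,0,0,0,0.2,0]]}}

```text
time_s: 23.57
eef_pos: [565.5, -217.2, 104.4]
ee_rot: [0.001, 1.0, -0.007, 0.0]
force: [0.0, -0.4, 0.2]
grip_width: 0.002
```

{"name": "move_arm", "arguments": {"series": [[0,0,0,0,0,0.07,0],[0,0,0,0,0,0.14,0],[0,0,0,0,0,0.2,0],[0,0,0,0,0,0.2,0]]}}

```text
time_s: 23.9
eef_pos: [565.5, -217.2, 102.2]
ee_rot: [0.001, 1.0, -0.007, 0.0]
force: [-0.5, 0.1, -0.5]
grip_width: 0.002
```

{"name": "move_arm", "arguments": {"series": [[0,0,0,0,0,0.07,0],[0,0,0,0,0,0.14,0],[0,0,0,0,0,0.2,0],[0,0,0,0,0,0.2,0]]}}

```text
time_s: 24.23
eef_pos: [565.4, -217.1, 100.1]
ee_rot: [0.001, 1.0, -0.007, 0.0]
force: [-0.4, 0.2, -0.3]
grip_width: 0.001
```

{"name": "move_arm", "arguments": {"series": [[0,0,0,0,0,0.07,0],[0,0,0,0,0,0.14,0],[0,0,0,0,0,0.2,0],[0,0,0,0,0,0.2,0]]}}

```text
time_s: 24.57
eef_pos: [565.4, -217.1, 97.9]
ee_rot: [0.001, 1.0, -0.007, -0.0]
force: [0.0, 0.1, 1.3]
grip_width: -0.003
```

{"name": "move_arm", "arguments": {"series": [[0,0,0,0,0,0.07,0],[0,0,0,0,0,0.14,0],[0,0,0,0,0,0.2,0],[0,0,0,0,0,0.2,0]]}}

```text
time_s: 24.9
eef_pos: [565.3, -217.0, 95.7]
ee_rot: [0.001, 1.0, -0.007, -0.0]
force: [0.0, -0.0, -0.6]
grip_width: -0.001
```

```bash
python3 look.py pics/c3.png
```

```text
disc [233.329 227.288] TCP [ 565.313 -217.044   95.713] disc pos at z 156.9129019016168 [ 590.378 -202.149  156.913] line/mm z [0.713 0.383 1.   ]
```

View pics/c3.png

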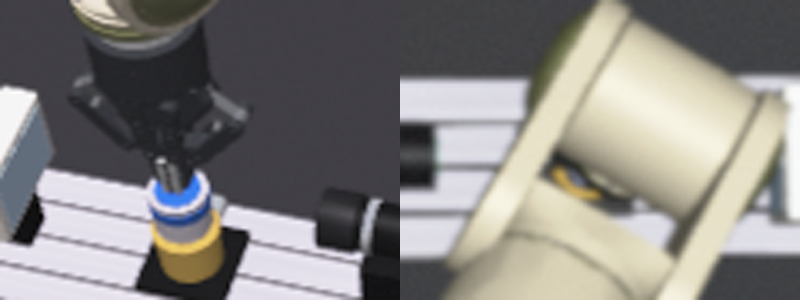

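{"name": "move_arm", "arguments": {"series": [[0,0,0,0,0,0.06,0],[0,0,0,0,0,0.12,0],[0,0,0,0,0,0.15,0],[0,0,0,0,0,0.15,0]]}}

```text
time_s: 25.33
eef_pos: [565.3, -217.1, 94.3]
ee_rot: [0.001, 1.0, -0.007, -0.0]
force: [0.2, 1.1, 0.4]
grip_width: 0.004
```

{"name": "move_arm", "arguments": {"series": [[0,0,0,0,0,0.06,0],[0,0,0,0,0,0.12,0],[0,0,0,0,0,0.15,0],[0,0,0,0,0,0.15,0]]}}

```text
time_s: 25.67
eef_pos: [565.3, -217.1, 92.7]
ee_rot: [0.001, 1.0, -0.007, -0.0]
force: [-0.3, 0.5, 0.1]
grip_width: -0.0
```

{"name": "move_arm", "arguments": {"series": [[0,0,0,0,0,0.06,0],[0,0,0,0,0,0.12,0],[0,0,0,0,0,0.15,0],[0,0,0,0,0,0.15,0]]}}

```text
time_s: 26.0
eef_pos: [565.3, -217.1, 91.2]
ee_rot: [0.001, 1.0, -0.007, -0.0]
force: [-0.9, -0.3, 0.3]
grip_width: 0.004
```

{"name": "move_arm", "arguments": {"series": [[0,0,0,0,0,0.06,0],[0,0,0,0,0,0.12,0],[0,0,0,0,0,0.15,0],[0,0,0,0,0,0.15,0]]}}

```text
time_s: 26.33
eef_pos: [565.6, -217.3, 90.6]
ee_rot: [0.001, 1.0, -0.007, 0.0]
force: [-1.2, 0.5, 6.1]
grip_width: -0.004
```

Contact with the top face at TCP z of about 91. Next I'll press up to about 16 N.

{"name": "move_arm", "arguments": {"series": [[0,0,0,0,0,0.06,0],[0,0,0,0,0,0.1,0],[0,0,0,0,0,0.14,0],[0,0,0,0,0,0.16,0],[0,0,0,0,0,0.16,0]]}}

```text
time_s: 26.75
eef_pos: [566.0, -217.5, 90.4]
ee_rot: [0.001, 1.0, -0.007, 0.001]
force: [-2.7, 1.6, 9.4]
grip_width: -0.0
```

```bash
python3 go.py 565.3 -217 105 -0.014
```

```text
t 26.75 p [ 566.013 -217.487   90.385] F [-2.652  1.581  9.425] g -6.811572743345541e-05
turn [ 0.003 -0.002 -0.001] shift cm [-0.069 -0.043 -1.462]
```

{"name": "move_arm", "arguments": {"series": [[0,0,0,-0.03,-0.02,0.1,0],[0,0,0,-0.04,-0.02,0.15,0],[0,0,0,-0.04,-0.02,0.2,0],[0,0,0,-0.04,-0.02,0.22,0],[0,0,0,-0.04,-0.02,0.22,0]]}}

```text
time_s: 27.17
eef_pos: [566.2, -217.6, 90.1]
ee_rot: [0.002, 1.0, -0.007, 0.002]
force: [-3.2, 1.7, 13.1]
grip_width: 0.001
```

```bash
python3 go.py 565.3 -217 105 -0.014
```

```text
t 27.1667 p [ 566.191 -217.629   90.06 ] F [-3.175  1.732 13.13 ] g 0.0014126459524218002
turn [ 0.004 -0.004 -0.   ] shift cm [-0.083 -0.055 -1.495]
```

{"name": "move_arm", "arguments": {"series": [[0,0,0,-0.03,-0.02,0.12,0],[0,0,0,-0.05,-0.03,0.18,0],[0,0,0,-0.05,-0.03,0.23,0],[0,0,0,-0.05,-0.03,0.25,0],[0,0,0,-0.05,-0.03,0.25,0]]}}

```text
time_s: 27.58
eef_pos: [566.4, -217.7, 89.9]
ee_rot: [0.003, 1.0, -0.007, 0.003]
force: [-3.4, 2.2, 15.6]
grip_width: 0.001
```

```bash
python3 go.py 565.3 -217 105 -0.014
```

```text
t 27.5833 p [ 566.406 -217.733   89.884] F [-3.358  2.212 15.55 ] g 0.0011633495242146256
turn [ 0.006 -0.007 -0.   ] shift cm [-0.101 -0.063 -1.513]
```

One more step to about 17–18 N, with a hold. Then I'll back off.

{"name": "move_arm", "arguments": {"series": [[0,0,0,-0.03,-0.02,0.15,0],[0,0,0,-0.05,-0.03,0.22,0],[0,0,0,-0.05,-0.03,0.27,0],[0,0,0,-0.05,-0.03,0.27,0],[0,0,0,-0.05,-0.03,0.27,0]]}}

```text
time_s: 28.0
eef_pos: [566.6, -217.9, 89.7]
ee_rot: [0.004, 1.0, -0.007, 0.005]
force: [-4.7, 2.0, 16.9]
grip_width: -0.003
```

{"name": "move_arm", "arguments": {"series": [[0,0,0,-0.04,-0.02,0.15,0],[0,0,0,-0.02,-0.01,0.05,0],[0,0,0,0,0,-0.05,0],[0,0,0,0,0,-0.2,0],[0,0,0,0,0,-0.5,0]]}}

```text
time_s: 28.42
eef_pos: [566.4, -217.8, 94.4]
ee_rot: [0.004, 1.0, -0.007, 0.005]
force: [0.2, -0.9, -0.3]
grip_width: 0.002
```

{"name": "move_arm", "arguments": {"series": [[0,0,0,0,0,-2,0],[0,0,0,0,0,-5,0],[0,0,0,0,0,-8,0],[0,0,0,0,0,-11,0],[0,0,0,-2,0,-13,0]]}}

```text
time_s: 28.83
eef_pos: [547.0, -216.7, 226.7]
ee_rot: [0.005, 1.0, -0.007, 0.006]
force: [0.2, 0.2, 0.5]
grip_width: -0.008
```

{"name": "move_arm", "arguments": {"series": [[0,0,0,-4,0,0,0],[0,0,0,-8,0,0,0],[0,0,0,-12,0,0,0],[0,0,0,-16,0,0,0],[0,0,0,-19,0,0,0]]}}

```text
time_s: 29.25
eef_pos: [354.7, -213.6, 224.1]
ee_rot: [0.005, 1.0, -0.007, 0.006]
force: [-0.1, -0.9, 1.0]
grip_width: -0.002
```

```bash
python3 - <<'E'
from h import *
from rig import capture
I0={n:C[n]["frame"].copy() for n in C}
for n in C: C[n]["frame"]=capture(n)["frame"];cv2.imwrite(f"pics/f_{n}.png",C[n]["frame"][:,:,::-1])
fb=lambda H:(abs(H[...,0]-108)<14)&(H[...,1]>120)&(H[...,2]>190)
a=blob("scene",(205,190,60,60),fb);b=blob("top",(365,217,42,40),fb)
print(a[2],b[2],tri(a[2],b[2]))
def crop(n,x,y,w,h,k=5): return cv2.resize(C[n]["frame"][y:y+h,x:x+w,::-1],None,fx=k,fy=k,interpolation=cv2.INTER_CUBIC)
cv2.imwrite("pics/f1.png",np.hstack([crop("scene",195,200,80,70),crop("top",345,205,80,70)]))
E
python3 go.py 400 -217 230 -0.014
```

```text
[232.68 226.1 ] [385.77 235.89] (array([ 565.36, -217.04,  125.99]), [array([-0.16, -0.  ]), array([-0.11,  0.04])])
t 29.35 p [ 354.376 -213.937  224.61 ] F [ 0.819 -0.033  0.078] g -0.0019042404683472791
turn [ 0.01  -0.012 -0.002] shift cm [ 4.573  0.24  -0.48 ]
```

View pics/f1.png

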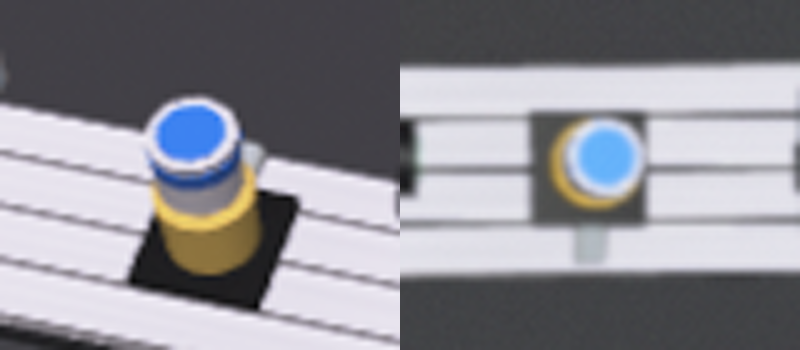

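View pics/f_top.png

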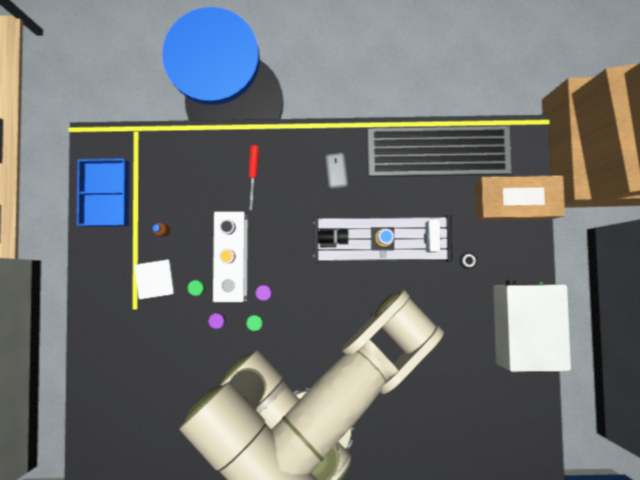

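The second press didn't change the pose (top at (565.4, -217.0, 126.0)), and the force rise matched the cushion's 12 N/mm alone, so the pedestal is fully seated. The other objects sit where they were in the first pictures, and the arm is clear.

{"name": "move_arm", "arguments": {"series": [[0,0,0,0,0,0,0],[0,0,0,0,0,0,0],[0,0,0,0,0,0,0]]}}

```text
time_s: 29.6
eef_pos: [355.0, -214.0, 224.6]
ee_rot: [0.005, 1.0, -0.008, 0.006]
force: [0.6, 0.1, 0.1]
grip_width: 0.001
```

```bash
python3 -c "
from rig import job;print(job.finish_job())"
```

```text
the job is handed in; nothing more can be done
None
```

I took the blue pedestal out of the rack, lowered it into the receiver's taper and pushed it down about 20 mm to the stop. I held about 17–17.5 N measured there, roughly 18–19 N with the pedestal's weight. After releasing it, I pressed its top once more with closed fingers to about 17 N, backed the arm away and handed the job in at 29.6 s.

**Last checks:**
- **Position:** the top face is at (565.4, -217.0), within 0.2 mm of the receiver axis I measured at the start.
- **Seating:** the second press did not move the pedestal. The force rose at about 12 N/mm, which is the cushion alone, so I took it as fully seated.
- **Force:** no reading I took went above 17.5 N. Force was read only at the end of each move.
- **Other objects:** in the last top picture they are where they were at the start, by eye rather than measured.

**What disagreed:**
- **Seating depth:** my camera estimate is about 27 mm below the rim, not the nominal 29 mm. The limit is 25.5 mm and my uncertainty is about 1.5 mm. I put this down to measurement error, because the second press found no further travel.
- **Fingertip height:** the fingertips appeared about 27–44 mm above the reported TCP, depending on the opening. I set the grasp height from the pictures instead.
- **Camera heights:** the pedestal top in the rack measured 121 mm; the task's heights give 118 mm.

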